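# Hang the three drip trays nested on one hook, largest first

## Robot

A 6-joint arm with a two-finger parallel gripper is mounted at the origin on the work surface. World frame = base frame: x ahead of the robot, y to its left, z up, the work surface at z = 0. Lengths are in m, angles in rad, forces in N, time in s.
With the tool pointing down it reaches from about 0.375 to 0.925 m from the base axis. Payload 5.7 kg.
Tool frame: the origin (TCP) lies between the finger pads; the fingertips stand robot.tips_ahead ahead of it and the grasp point (between the pads) lies 6 mm ahead of it (robot.tips_ahead is the distance from the TCP to the fingertips, in m); z points along the fingers, y is the direction in which the jaws open and shut (so a half turn about z gives the same grasp; the last joint's range is limited). The gripper opens to 85 mm and grips with 20 to 120 N. Pads are 22 mm wide; open, the fingers measure 114 mm over their backs; the gripper's body (76 mm by 85 mm) begins 54 mm behind the grasp point. The pads swing forward as they close: fully open they stand 13 mm farther back than shut.
Start: joints at [-1.406, 0.359, 1.51, -0, 1.272, -0.115], TCP at [0.166, -0.577, 0.256] pointing down, gripper open.
Joint ranges: [-2.97, 2.97], [-1.01, 2.36], [0.21, 2.38], [-0.96, 4.11], [0.2, 2.71], [-2.98, 2.98]. Speed limits (rad/s): [2.39, 2.39, 3.14, 3.14, 3.14, 3.14].

## Interface

Orientations are given as a unit quaternion [w, x, y, z].
In Python, from bench import robot gives the robot as it stands.
- The arm moves only by the tool apply_moves, never from a script. Its argument "rows" is a list of rows, each a list of 2 entries, a list of its own where there are three numbers: the shift along the tool's x, y, z in m, then the turn about the tool's z in degrees. A call has 1 to 12 rows; each row is the pose to reach, as a shift and turn from the pose measured when the call began, along the tool's axes at that moment; what a row does not reach only later rows make up. A row lasts 1/8 s, in which the tool goes at most 62.5 mm and 10.7 degrees, less where a joint would pass 70% of its speed; a pose out of reach is approached as far as the arm can. A call with a gripper value outside its range is refused whole. "gripper" is the finger opening in m, from 0 to 0.0854, set as the call begins (left out, the last holds). The fingers move at their own pace and stop on an object; the grip force is fixed at half the most. Time passes only in rows, so rows that repeat a pose let the fingers close. It gives the time, the measured TCP pose, the force and the opening at its end, in the units of the state.
- robot.get_obs(): the state, without advancing time (a new reading comes with each control period).
- robot.get_image(name): name is "scene" or "top"; returns the picture (400x640x3 uint8, blue, green, red); there is no depth.
- robot.calibration(name): a dict with "camera_matrix" (3x3 intrinsics, pixels), "k1" (the pictures are not rectified: a ray, as slopes to the right and down, at radius r is drawn at 1 + k1 r^2 times it, then the intrinsics apply), "eye" and "orientation" of the camera in the world. Camera axes: x right, y down, z forward; pixel columns grow to the right and rows downward; lengths in m; the calibration is good to about 2 mm. A picture is of the moment at which its call begins. calibration takes no time and is no camera call.
- robot.hand_in(): hands the job in, once; it reports no verdict.
The state is a dict: "time": time; "joint_pos": joint angles; "qd": joint speeds; "joint_torque": joint torques, N m; "tool_pos": TCP position; "ee_rot": TCP orientation; "force": force on the tool from outside, world axes, zero at the start; "torque": the same for the moment, N m; "finger_gap": finger opening in m.
Only numpy, scipy, OpenCV 4.12 (cv2) and the standard library are available. Lean on these libraries where they do the work, as an engineer would, in place of code of your own. Each camera call takes 0.05 s, during which the arm holds its last target.

## Task

Hang the three aluminium trays by their handle loops on the one brass hook, one at a time, the largest first and pushed well back, then the medium, then the small, each with its open side towards the hook's tip, so that each smaller tray sits nested in the hollow of the one behind it. Leave them hanging still, straight and level, without toppling a tray or shifting any of the other things on the counter.

Things in the scene. Friction and masses are not known exactly. Their poses are not given: they have to be found in the camera images.
- tray_large: Largest aluminium tray, standing on edge, 150 wide (y), 120 high (z), 32 deep (x), 4 mm walls. Hollow side faces its -x (open rim x = -23, back x = +9), at the start roughly towards the robot. The top wall has a 72 wide gap for a nested tray's handle. Its loop handle: see the eye. About 300 g, +/-30 %. Origin: lower edge, mid-width, below the loop.
- tray_medium: Medium aluminium tray, standing on edge, 120 wide (y), 92 high (z), 32 deep (x), 4 mm walls. Hollow side faces its -x (open rim x = -23, back x = +9), at the start roughly towards the robot. The top wall has a 72 wide gap for a nested tray's handle. Its loop handle: see the eye. About 210 g, +/-30 %. Origin: lower edge, mid-width, below the loop.
- tray_small: Smallest aluminium tray, standing on edge, 90 wide (y), 64 high (z), 32 deep (x), 4 mm walls. Hollow side faces its -x (open rim x = -23, back x = +9), at the start roughly towards the robot. The top wall has a 72 wide gap for a nested tray's handle. Its loop handle: see the eye. About 140 g, +/-30 %. Origin: lower edge, mid-width, below the loop.
- tray_large_eye (a point): Middle of the underside of the loop's cross-bar of tray_large, 162 mm above the lower edge; axes as the tray's. Upright strap loop in the tray's y-z plane: 40 wide outside, 26 inside (y), 9 thick (x -4 to +5), cross-bar a round rod 8 across, legs 7 wide; the top 50 above the tray's top edge. The loop is open down to that edge.
- tray_medium_eye (a point): Middle of the underside of the loop's cross-bar of tray_medium, 148 mm above the lower edge; axes as the tray's. Upright strap loop in the tray's y-z plane: 46 wide outside, 32 inside (y), 9 thick (x -4 to +5), cross-bar a round rod 8 across, legs 7 wide; the top 64 above the tray's top edge. The loop is open down to that edge.
- tray_small_eye (a point): Middle of the underside of the loop's cross-bar of tray_small, 134 mm above the lower edge; axes as the tray's. Upright strap loop in the tray's y-z plane: 52 wide outside, 38 inside (y), 9 thick (x -4 to +5), cross-bar a round rod 8 across, legs 7 wide; the top 78 above the tray's top edge. The loop is open down to that edge.
- hook: Fixed hook stand: white foot 140 x 110 x 12, brass post 16 x 20, and at its top a flat brass arm 12 wide, 6 thick, along its own -x (roughly towards the robot). Arm's top face level at z = 205 from the post's front (x = 0) to x = -95; then the tip slopes up to x = -114, z = 219. Nothing stands higher. Origin on the counter under the post's front face.
- hook_root (a point): Top face of the hook's arm where it meets the post's front face (hook x = 0, z = 205); axes as the hook's.
- milk_bottle: White plastic milk bottle, 76 across, 195 high, loose; origin at the centre of its underside. Leave alone.
- glass_jar: Glass jar with steel lid, 60 across, 85 high, loose; origin under its centre. Leave alone.
- tin_can: Tin can with a green label, 68 across, 100 high, loose; origin under its centre. Leave alone.
- cap_a: Blue bottle cap, 38 across, 14 high, lying loose; origin under its centre. Leave alone.
- cap_b: Red bottle cap, 32 across, 12 high, lying loose; origin under its centre. Leave alone.
There are look-alikes about, which are no part of the job. What is shaped like the tray_small but blue or turquoise is not meant.

How it is judged:
By the outcome, as a careful person would: the job done as asked, in the order asked, and still so for the second after the job is handed in, with the robot touching nothing.
It also fails if it takes over 72 s, if anything falls off the work surface, if the arm or the gripper's body presses on something with over 40 N, if the wrist force passes 120 N, or if a joint passes its speed limit or range.

## Working session

There is one attempt and no reset: what is moved stays moved. The work goes in short steps, Python scripts to look and compute and a tool call to move; the robot and the scene stay as the last step left them, time stands still between calls to the robot, and variables do not carry over. Pictures are saved under pics/ and viewed, and the job is handed in when it is done.

Besides the shell and the picture viewer there is one more tool, called after "Emit:" as name(argument=value, ...) on one line, values as JSON. apply_moves: Moves the arm, as the interface text tells. Its arguments: {"type":"object","properties":{"rows":{"type":"array"},"gripper":{"type":"number"}},"required":["rows"]}

```bash
ls; mkdir -p pics
python3 - <<'E'
from bench import robot
import cv2,numpy as np
for n in("scene","top"):
    im=robot.get_image(n); cv2.imwrite(f"pics/{n}0.png",im)
    print(n,robot.calibration(n))
o=robot.get_obs(); print(o, robot.tips_ahead)
E
```

```text
pics
scene {'camera_matrix': array([[465.43535381,   0.        , 322.72837367],
       [  0.        , 465.43535381, 197.64087637],
       [  0.        ,   0.        ,   1.        ]]), 'k1': 0.027140613649074084, 'eye': array([ 0.9677439 , -0.73689467,  1.27405988]), 'orientation': array([-0.3251317 ,  0.91180957,  0.23777811, -0.07971355])}
top {'camera_matrix': array([[467.53413399,   0.        , 320.89490897],
       [  0.        , 467.53413399, 201.69429271],
       [  0.        ,   0.        ,   1.        ]]), 'k1': -0.036948520205420214, 'eye': array([0.3166814 , 0.05663123, 1.36454088]), 'orientation': array([-0.06504228,  0.70448349, -0.703191  ,  0.07067483])}
{'time': 0.1, 'joint_pos': array([-1.40613829e+00,  3.59399516e-01,  1.51131728e+00,  2.06691551e-05,
        1.27250987e+00, -1.15086906e-01]), 'qd': array([ 8.16690392e-05, -1.98964019e-03, -1.87201996e-03,  2.28200794e-04,
       -3.13142654e-04, -1.09204443e-03]), 'joint_torque': array([-5.93365621e-04, -5.28647947e+01, -2.79349530e+01, -3.52918287e-04,
        5.01095972e-03, -2.35392463e-05]), 'tool_pos': array([ 0.16557944, -0.57610965,  0.25556017]), 'ee_rot': array([-8.17000324e-04,  9.90233878e-01,  1.39413772e-01, -1.03751967e-05]), 'force': array([ 0.03854   , -0.15864351, -0.69732536]), 'torque': array([-0.00121252, -0.05444418, -0.00675741]), 'finger_gap': 0.0849804604862317} 0.025
```

View pics/scene0.png

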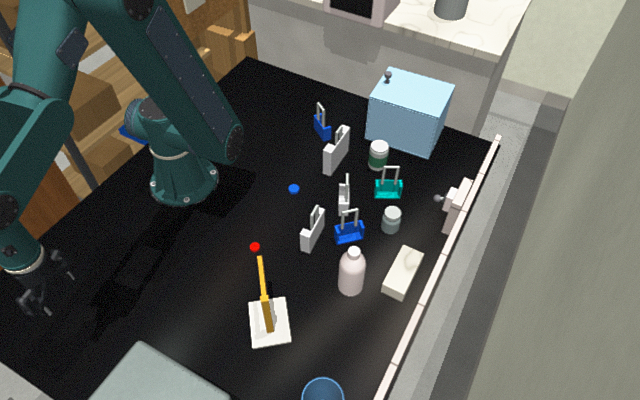

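View pics/top0.png

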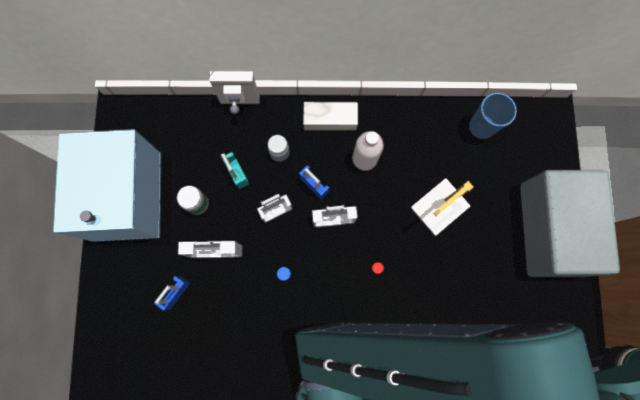

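```bash
cat > h.py <<'E'
import numpy as np,cv2
from scipy.spatial.transform import Rotation as R
from scipy.optimize import least_squares
from bench import robot
def cam(n):
    c=robot.calibration(n); q=c['orientation']; Rm=R.from_quat([q[1],q[2],q[3],q[0]]).as_matrix()
    return c['camera_matrix'],c['k1'],np.array(c['eye']),Rm
def proj(n,P):
    K,k,e,Rm=cam(n); p=(np.atleast_2d(P)-e)@Rm
    s=p[:,:2]/p[:,2:]; r2=(s**2).sum(1,keepdims=True); s=s*(1+k*r2)
    return s@K[:2,:2].T+K[:2,2]
def ray(n,uv):
    K,k,e,Rm=cam(n); d=(np.array(uv,float)-K[:2,2])/np.array([K[0,0],K[1,1]])
    s=d.copy()
    for _ in range(20): s=d/(1+k*(s@s))
    return e,Rm@np.array([s[0],s[1],1])
def atz(n,uv,z):
    e,d=ray(n,uv); return e+d*(z-e[2])/d[2]
def crop(n,im,x0,y0,x1,y1,f,name):
    cv2.imwrite(name,cv2.resize(im[y0:y1,x0:x1],None,fx=f,fy=f,interpolation=cv2.INTER_CUBIC))
def trayT(x,y,yaw):
    return R.from_euler('z',yaw).as_matrix(),np.array([x,y,0])
E
python3 - <<'E'
import cv2
from h import crop
s=cv2.imread('pics/scene0.png');t=cv2.imread('pics/top0.png')
crop('s',s,290,110,420,260,4,'pics/sc1.png') 
crop('t',t,150,130,370,280,3.6,'pics/tc1.png')
crop('t',t,395,165,485,245,6,'pics/tc2.png')
crop('s',s,230,230,310,360,4.5,'pics/sc2.png')
E
```

```text
(no output)
```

View pics/sc1.png

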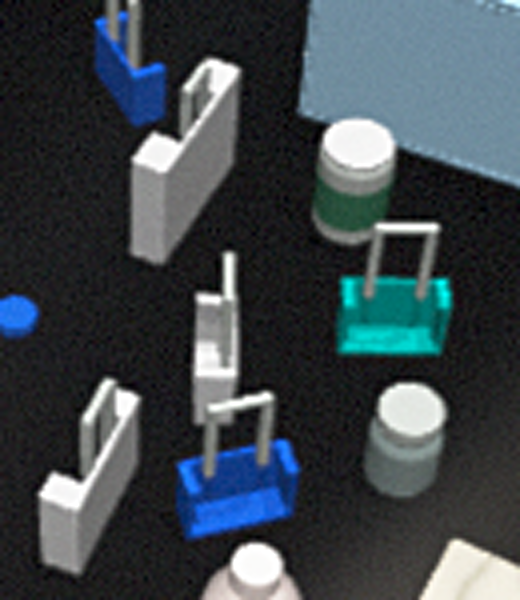

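View pics/tc1.png

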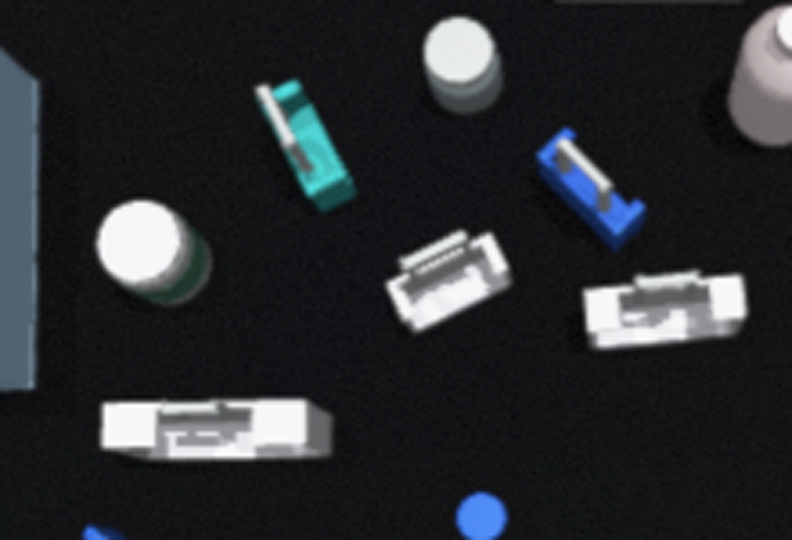

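View pics/tc2.png

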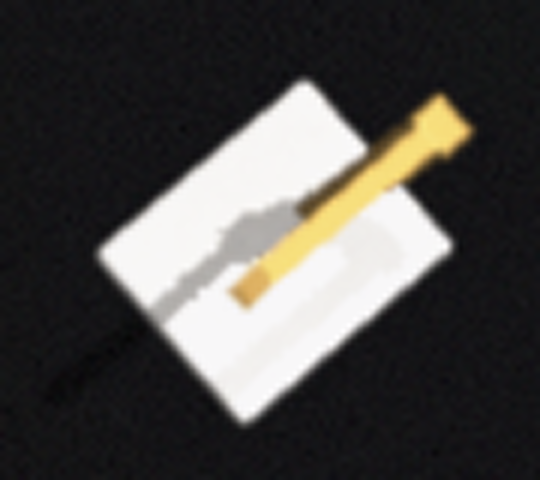

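View pics/sc2.png

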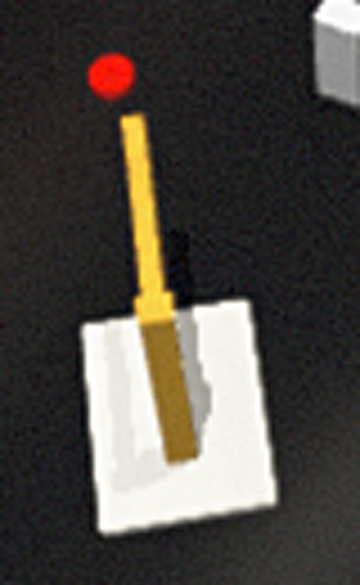

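```bash
cat > fit.py <<'E'
from h import *
from scipy.optimize import minimize
from scipy.spatial import ConvexHull
def bx(x0,x1,y0,y1,z0,z1):
    return np.array([[x,y,z] for x in(x0,x1) for y in(y0,y1) for z in(z0,z1)])/1000.
def tray(W,H,lw,top):
    w=W/2;l=lw/2
    return [bx(5,9,-w,w,0,H),bx(-23,9,-w,w,0,4),bx(-23,9,-w,-w+4,0,H),bx(-23,9,w-4,w,0,H),
      bx(-23,9,-w,-36,H-4,H),bx(-23,9,36,w,H-4,H),
      bx(-4,5,-l,-l+7,H,top),bx(-4,5,l-7,l,H,top),bx(-3.5,4.5,-l,l,top-8,top)]
M={'large':tray(150,120,40,170),'medium':tray(120,92,46,156),'small':tray(90,64,52,142)}
def hk(foot=(-70,70)):
    v=np.array([[-95,y,z] for y in(-6,6) for z in(199,205)]+[[-114,y,z] for y in(-6,6) for z in(213,219)])/1000.
    return [bx(0,16,-10,10,12,205),bx(-95,0,-6,6,199,205),v]
S=8
def render(n,boxes,p,win):
    x0,y0,x1,y1=win; Rm=R.from_euler('z',p[2]).as_matrix(); t=np.array([p[0],p[1],p[3] if len(p)>3 else 0])
    m=np.zeros(((y1-y0)*S,(x1-x0)*S),np.uint8)
    for b in boxes:
        uv=(proj(n,b@Rm.T+t)+.5-np.array([x0,y0]))*S-.5
        h=cv2.convexHull(uv.astype(np.float32))
        cv2.fillConvexPoly(m,np.round(h*16).astype(np.int32),255,shift=4)
    return cv2.resize(m,(x1-x0,y1-y0),interpolation=cv2.INTER_AREA)/255.
def fit(boxes,p0,obs):
    def f(p):
        return sum(((render(n,boxes,p,w)-o)**2).sum() for n,o,w in obs)
    best=None
    for s in(0.006,0.002):
        r=minimize(f,p0,method='Nelder-Mead',options=dict(initial_simplex=np.array([p0]+[np.array(p0)+d for d in np.diag([s,s,s*12]+[s]*(len(p0)-3))]),xatol=1e-5,fatol=1e-3,maxiter=300)); p0=r.x
    return r.x,r.fun
E
python3 - <<'E'
from h import *
print('large',atz('top',(209,248),.120),atz('scene',(343,150),.12))
print('med',atz('top',(334,215),.092),'small',atz('top',(275,207),.064))
t=lambda x,y:(395+x/6,165+y/6)
for p in[(305,80),(98,252),(243,425),(453,245)]: print('foot',atz('top',t(*p),.012))
a=atz('top',t(250,285),.212);b=atz('top',t(425,145),.205);print(a,b,np.degrees(np.arctan2(*(b-a)[1::-1])))
for nm,uv in dict(cap_a=(284,274),cap_b=(378,268),bottle=(370,140),jar=(278,143),can=(190,198)).items():
  print(nm,atz('top',uv,dict(cap_a=.014,cap_b=.012,bottle=.195,jar=.085,can=.1)[nm]))
E
```

```text
large [0.43256023 0.34454357 0.12      ] [0.47913992 0.31058464 0.12      ]
med [0.52707671 0.01038833 0.092     ] small [0.55420473 0.17606694 0.064     ]
foot [ 0.65211796 -0.32770569  0.012     ]
foot [ 0.56470439 -0.22083519  0.012     ]
foot [ 0.47931069 -0.28868166  0.012     ]
foot [ 0.56862477 -0.39710854  0.012     ]
[ 0.51413876 -0.24322426  0.212     ] [ 0.57597353 -0.32294173  0.205     ] -52.20019525881238
cap_a [0.36873366 0.1511988  0.014     ]
cap_b [ 0.38619966 -0.11841619  0.012     ]
bottle [ 0.7093915  -0.08113561  0.195     ]
jar [0.73633757 0.16932175 0.085     ]
can [0.57225842 0.40812545 0.1       ]
```

```bash
cat > m1.py <<'E'
from fit import *
s=cv2.imread('pics/scene0.png');t=cv2.imread('pics/top0.png'); I=dict(scene=s,top=t)
def soft(n,w,lo=45,hi=110,kind='grey'):
    x0,y0,x1,y1=w; c=I[n][y0:y1,x0:x1].astype(float)
    g=c.mean(2)
    m=np.clip((g-lo)/(hi-lo),0,1)
    if kind=='grey': m[(c.max(2)-c.min(2))>60]=0
    if kind=='brass':
        sat=c[...,2]-c[...,0]; m=np.clip((sat-25)/60,0,1)
    return m
W=dict(large=dict(top=(172,235,250,266),scene=(317,120,355,180)),
 medium=dict(top=(306,200,364,233),scene=(295,200,330,256)),
 small=dict(top=(252,188,297,227),scene=(330,170,356,216)))
P0=dict(large=[.44,.33,0],medium=[.535,.01,0.05],small=[.56,.17,.45])
if __name__=='__main__':
    for k in W:
        for cams in(('top','scene'),('top',),('scene',)):
            obs=[(n,soft(n,W[k][n]),W[k][n]) for n in cams]
            p,f=fit(M[k],P0[k],obs); print(k,cams,p.round(4),np.degrees(p[2]).round(1),round(f,2))
            if len(cams)==2:
              for n,o,w in obs:
                r=render(n,M[k],p,w); x0,y0,x1,y1=w
                c=I[n][y0:y1,x0:x1].copy(); v=np.hstack([c,cv2.cvtColor((o*255).astype(np.uint8),8),cv2.cvtColor((r*255).astype(np.uint8),8),np.dstack([(o*255),r*255,0*o]).astype(np.uint8)])
                cv2.imwrite(f'pics/fit_{k}_{n}.png',cv2.resize(v,None,fx=3.2 if n=='top' and v.shape[1]>200 else 4,fy=4 if v.shape[1]<=200 else 3.2,interpolation=0)[:, :800])
    w=dict(top=(425,175,485,225),scene=(250,250,280,336))
    for cams in(('top','scene'),('top',),('scene',)):
        obs=[(n,soft(n,w[n],kind='brass'),w[n]) for n in cams]
        p,f=fit(hk(),[.58,-.325,-.91],obs); print('hook',cams,p.round(4),np.degrees(p[2]).round(1),round(f,2))
        if len(cams)==2:
          for n,o,ww in obs:
            r=render(n,hk(),p,ww); cv2.imwrite(f'pics/fit_hook_{n}.png',cv2.resize(np.dstack([o*255,r*255,0*o]).astype(np.uint8),None,fx=5,fy=5,interpolation=0))
E
python3 m1.py; cd pics; ls
```

```text
sc1.png
sc2.png
scene0.png
tc1.png
tc2.png
top0.pngTraceback (most recent call last):
  File "m1.py", line 19, in <module>
    p,f=fit(M[k],P0[k],obs); print(k,cams,p.round(4),np.degrees(p[2]).round(1),round(f,2))
        ~~~^^^^^^^^^^^^^^^^
  File "fit.py", line 29, in fit
    r=minimize(f,p0,method='Nelder-Mead',options=dict(initial_simplex=np.array([p0]+[np.array(p0)+d for d in np.diag([s,s,s*12]+[s]*(len(p0)-3))]),xatol=1e-5,fatol=1e-3,maxiter=300)); p0=r.x
    res = _minimize_neldermead(fun, x0, args, callback, bounds=bounds,
                               **options)
    fsim[j] = func(sim[j])
              ~~~~^^^^^^^^
    fx = function(np.copy(x), *(wrapper_args + args))
  File "fit.py", line 26, in f
    return sum(((render(n,boxes,p,w)-o)**2).sum() for n,o,w in obs)
  File "fit.py", line 26, in <genexpr>
    return sum(((render(n,boxes,p,w)-o)**2).sum() for n,o,w in obs)
                 ~~~~~~^^^^^^^^^^^^^
  File "fit.py", line 20, in render
    uv=(proj(n,b@Rm.T+t)+.5-np.array([x0,y0]))*S-.5
        ~~~~^^^^^^^^^^^^
  File "h.py", line 9, in proj
    K,k,e,Rm=cam(n); p=(np.atleast_2d(P)-e)@Rm
             ~~~^^^
  File "h.py", line 6, in cam
    c=robot.calibration(n); q=c['orientation']; Rm=R.from_quat([q[1],q[2],q[3],q[0]]).as_matrix()
ValueError: time passes only in moves, steps and waits
```

```bash
python3 - <<'E'
s=open('h.py').read()
s=s.replace("def cam(n):\n","import functools\n@functools.cache\ndef cam(n):\n")
open('h.py','w').write(s)
E
python3 m1.py; ls pics
```

```text
large ('top', 'scene') [0.4402 0.3526 0.0228] 1.3 161.53
large ('top',) [0.4417 0.3539 0.0212] 1.2 34.17
large ('scene',) [0.4366 0.3539 0.0193] 1.1 51.43
medium ('top', 'scene') [0.5353 0.0097 0.1025] 5.9 96.05
medium ('top',) [0.5374 0.0103 0.1108] 6.3 41.83
medium ('scene',) [0.5333 0.0111 0.0945] 5.4 10.98
small ('top', 'scene') [0.5604 0.1832 0.5121] 29.3 116.23
small ('top',) [0.5615 0.1831 0.4811] 27.6 41.51
small ('scene',) [0.56   0.1821 0.5248] 30.1 64.58
hook ('top', 'scene') [ 0.58   -0.3246 -0.8924] -51.1 90.33
hook ('top',) [ 0.5807 -0.3249 -0.8966] -51.4 24.14
hook ('scene',) [ 0.5777 -0.3222 -0.883 ] -50.6 47.18
fit_hook_scene.png
fit_hook_top.png
fit_large_scene.png
fit_large_top.png
fit_medium_scene.png
fit_medium_top.png
fit_small_scene.png
fit_small_top.png
sc1.png
sc2.png
scene0.png
tc1.png
tc2.png
top0.png
```

View overlays.

```bash
cd pics
python3 - <<'E'
import cv2,numpy as np
L=[cv2.imread(f'fit_{k}_{n}.png') for k in('large','medium','small') for n in('top','scene')]
L=[cv2.resize(i,None,fx=.75,fy=.75) for i in L]
def st(x):
    w=max(i.shape[1] for i in x); return np.vstack([np.pad(i,((0,4),(0,w-i.shape[1]),(0,0))) for i in x])
a=st(L[0::2]);cv2.imwrite('fa.png',a[:600,:800])
b=st(L[1::2]);cv2.imwrite('fb.png',b[:600,:800]);
h=[cv2.imread(f'fit_hook_{n}.png') for n in('top','scene')]
H=max(i.shape[0] for i in h)
c=np.hstack([np.pad(i,((0,H-i.shape[0]),(0,4),(0,0))) for i in h]);cv2.imwrite('fc.png',c)
print(a.shape,b.shape,c.shape)
E
```

```text
(283, 600, 3) (498, 456, 3) (430, 458, 3)
```

View pics/fa.png

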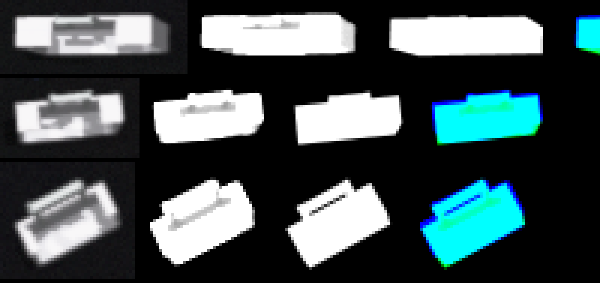

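View pics/fb.png

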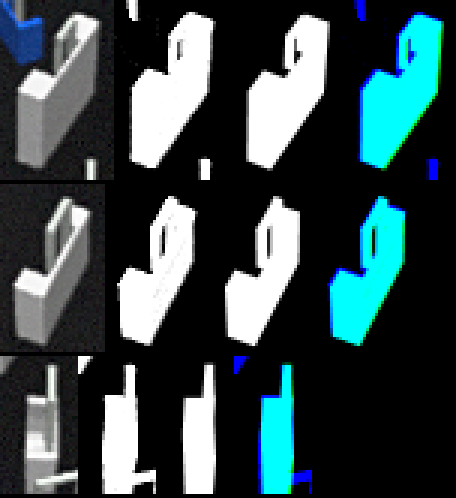

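View pics/fc.png

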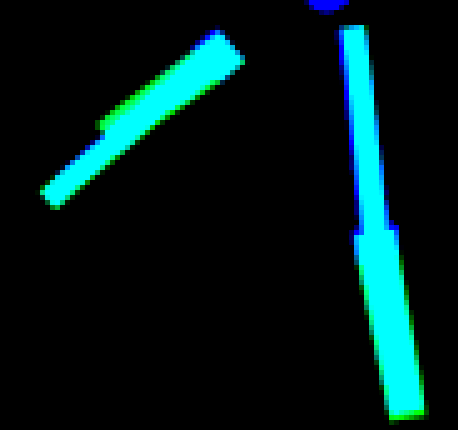

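```bash
sed 's/+.5-np.array(\[x0,y0\]))\*S-.5/+OFF-np.array([x0,y0]))*S-.5/; s/^S=8/S=8; OFF=0./' fit.py > fit2.py; sed 's/from fit import/from fit2 import/; s/import dict/import/' m1.py > m2.py; python3 m2.py
```

```text
large ('top', 'scene') [0.44   0.3522 0.0227] 1.3 89.3
large ('top',) [0.4403 0.3522 0.0221] 1.3 35.54
large ('scene',) [0.4393 0.3525 0.0175] 1.0 51.44
medium ('top', 'scene') [0.5358 0.0096 0.0998] 5.7 55.36
medium ('top',) [0.5361 0.0088 0.1092] 6.3 42.21
medium ('scene',) [0.5357 0.0098 0.0993] 5.7 10.91
small ('top', 'scene') [0.5608 0.1819 0.4964] 28.4 110.38
small ('top',) [0.5601 0.1816 0.471 ] 27.0 41.89
small ('scene',) [0.5615 0.1828 0.5241] 30.0 61.48
hook ('top', 'scene') [ 0.5801 -0.3243 -0.8853] -50.7 92.16
hook ('top',) [ 0.5794 -0.326  -0.8988] -51.5 25.22
hook ('scene',) [ 0.58   -0.3231 -0.8815] -50.5 47.32
```

```bash
cat > mv.py <<'E'
# usage: python3 mv.py "x,y,z,yawdeg" ...   world TCP targets -> tool shifts (mm) and turn (deg)
import sys,numpy as np
from bench import robot
from scipy.spatial.transform import Rotation as R
o=robot.get_obs(); q=o['ee_rot']; Rm=R.from_quat([q[1],q[2],q[3],q[0]]).as_matrix()
phi=np.degrees(np.arctan2(Rm[1,0],Rm[0,0]))
print('t',round(o['time'],2),'pos',o['tool_pos'].round(4),'phi',phi.round(1),'tilt',np.degrees(np.arccos(-Rm[2,2])).round(2),'F',o['force'].round(1),'gap',round(o['finger_gap'],4))
H=np.array([.580,-.3245]);hy=-51.
def hookp(hx,z,lat=0): 
    a=np.radians(hy); return [*(H+hx*np.array([np.cos(a),np.sin(a)])+lat*np.array([-np.sin(a),np.cos(a)])),z,hy]
a=np.radians(hy);d=o['tool_pos'][:2]-H
print('in hook frame',(d@[np.cos(a),np.sin(a)]).round(4),(d@[-np.sin(a),np.cos(a)]).round(4))
for s in sys.argv[1:]:
    if s[0]=='h': t=hookp(*map(float,s[1:].split(',')))
    else: t=list(map(float,s.split(',')))
    print(s,np.round(t,4),'->',(Rm.T@(np.array(t[:3])-o['tool_pos'])).round(4),'turn',round(-((t[3]-phi+180)%360-180),1))
E
python3 mv.py .5,-.1,.33,1.3 .4405,.3522,.30,1.3 .4405,.3522,.154,1.3
```

```text
t 0.1 pos [ 0.1656 -0.5761  0.2556] phi 16.0 tilt 0.09 F [ 0.  -0.2 -0.7] gap 0.085
in hook frame -0.0653 -0.4804
.5,-.1,.33,1.3 [ 0.5  -0.1   0.33  1.3 ] -> [ 0.4529 -0.3654 -0.0738] turn 14.7
.4405,.3522,.30,1.3 [0.4405 0.3522 0.3    1.3   ] -> [ 0.5206 -0.8164 -0.043 ] turn 14.7
.4405,.3522,.154,1.3 [0.4405 0.3522 0.154  1.3   ] -> [ 0.5205 -0.8162  0.103 ] turn 14.7
```

Emit:
apply_moves(rows=[[[0, 0, -0.06], 0], [[0.05, -0.04, -0.09], 5], [[0.1, -0.08, -0.09], 14.7], [[0.14, -0.12, -0.09], 14.7], [[0.18, -0.16, -0.09], 14.7], [[0.225, -0.2, -0.09], 14.7], [[0.27, -0.24, -0.09], 14.7], [[0.315, -0.28, -0.09], 14.7], [[0.36, -0.32, -0.09], 14.7], [[0.4, -0.365, -0.09], 14.7], [[0.42, -0.42, -0.085], 14.7], [[0.44, -0.475, -0.075], 14.7]], gripper=0.085)

```text
time: 1.6
tool_pos: [0.4576, 0.0037, 0.3313]
ee_rot: [-0.001, 1.0, 0.012, 0.0]
force: [-0.2, 0.2, -0.1]
finger_gap: 0.085
```

```bash
python3 mv.py .4405,.3522,.30,1.3 .4405,.3522,.154,1.3
```

```text
t 1.6 pos [0.4576 0.0037 0.3313] phi 1.3 tilt 0.1 F [-0.2  0.2 -0.1] gap 0.085
in hook frame -0.3321 0.1114
.4405,.3522,.30,1.3 [0.4405 0.3522 0.3    1.3   ] -> [-0.009  -0.3487  0.0318] turn 0.0
.4405,.3522,.154,1.3 [0.4405 0.3522 0.154  1.3   ] -> [-0.009  -0.3485  0.1778] turn 0.0
```

Emit:
apply_moves(rows=[[[-0.001, -0.06, 0], 0], [[-0.002, -0.12, 0], 0], [[-0.004, -0.18, 0], 0], [[-0.006, -0.24, 0], 0], [[-0.007, -0.29, 0.01], 0], [[-0.009, -0.33, 0.02], 0], [[-0.009, -0.3485, 0.03], 0], [[-0.009, -0.3485, 0.06], 0], [[-0.009, -0.3485, 0.09], 0], [[-0.009, -0.3485, 0.11], 0], [[-0.009, -0.3485, 0.12], 0], [[-0.009, -0.3485, 0.12], 0]])

```text
time: 3.1
tool_pos: [0.4403, 0.3514, 0.2113]
ee_rot: [-0.0, 1.0, 0.011, -0.0]
force: [-0.3, 0.0, 0.8]
finger_gap: 0.0848
```

```bash
python3 mv.py .4405,.3522,.154,1.3
python3 - <<'E'
from h import *
s=robot.get_image('scene');t=robot.get_image('top')
cv2.imwrite('pics/s1.png',s);cv2.imwrite('pics/t1.png',t)
a=cv2.resize(s[90:200,270:400],(520,440),interpolation=2);b=cv2.resize(t[200:310,140:280],(560,440),interpolation=2)
cv2.imwrite('pics/c1.png',cv2.resize(np.hstack([a,b]),None,fx=.74,fy=.74))
E
```

```text
t 3.1 pos [0.4403 0.3514 0.2113] phi 1.3 tilt 0.06 F [-0.3  0.   0.8] gap 0.0848
in hook frame -0.6132 0.3169
.4405,.3522,.154,1.3 [0.4405 0.3522 0.154  1.3   ] -> [ 0.0002 -0.0007  0.0573] turn 0.0
```

View pics/c1.png

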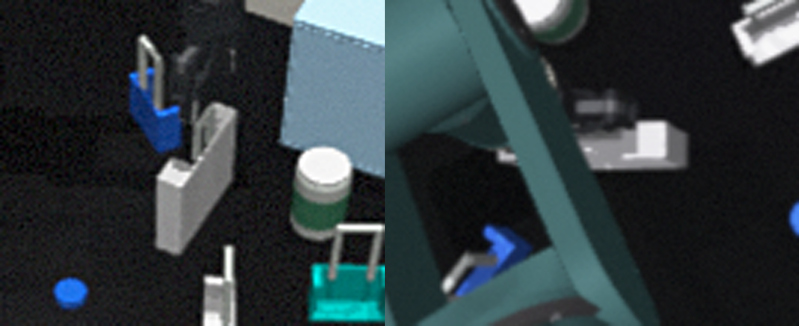

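The crops show the open fingers straddling the large tray's loop (scene ≈ (322,120), top ≈ (210,238)). The blue decoy and the can are clear of the gripper. I'll descend and close.

Emit:
apply_moves(rows=[[[0, -0.001, 0.015], 0], [[0, -0.001, 0.03], 0], [[0, -0.001, 0.045], 0], [[0, -0.001, 0.055], 0], [[0, -0.001, 0.057], 0], [[0, -0.001, 0.057], 0]])

```text
time: 3.95
tool_pos: [0.4412, 0.3533, 0.1555]
ee_rot: [-0.001, 1.0, 0.011, 0.001]
force: [-0.2, 1.4, 0.1]
finger_gap: 0.085
```

Emit:
apply_moves(rows=[[[0, 0, 0], 0], [[0, 0, 0], 0], [[0, 0, 0], 0], [[0, 0, 0], 0], [[0, 0, 0], 0], [[0, 0, 0], 0]], gripper=0.03)

```text
time: 4.7
tool_pos: [0.4415, 0.3532, 0.156]
ee_rot: [-0.001, 1.0, 0.011, 0.001]
force: [-0.5, -2.5, 5.9]
finger_gap: 0.039
```

Emit:
apply_moves(rows=[[[0, 0, -0.004], 0], [[0, 0, -0.012], 0], [[0, 0, -0.025], 0], [[0, 0, -0.045], 0], [[0, 0, -0.07], 0], [[0, 0, -0.1], 0], [[0, 0, -0.13], 0], [[0, 0, -0.16], 0], [[0, 0, -0.185], 0], [[0, 0, -0.195], 0], [[0, 0, -0.2], 0]])

```text
time: 6.08
tool_pos: [0.441, 0.3527, 0.3564]
ee_rot: [-0.001, 1.0, 0.012, 0.001]
force: [-0.4, 0.8, -2.6]
finger_gap: 0.0387
```

```bash
python3 mv.py .49,.1,.356,-20 h-.19,.356  h-.19,.224
python3 - <<'E'
from h import *
s=robot.get_image('scene');t=robot.get_image('top')
a=cv2.resize(s[40:200,270:400],(455,560),interpolation=2);b=cv2.resize(t[200:310,140:280],(560,440),interpolation=2)
b=np.pad(b,((0,120),(0,0),(0,0)))
cv2.imwrite('pics/c2.png',cv2.resize(np.hstack([a,b]),None,fx=.74,fy=.74))
E
```

```text
t 6.08 pos [0.441  0.3527 0.3564] phi 1.3 tilt 0.18 F [-0.4  0.8 -2.6] gap 0.0387
in hook frame -0.6138 0.3181
.49,.1,.356,-20 [  0.49    0.1     0.356 -20.   ] -> [ 4.320e-02  2.538e-01 -1.000e-04] turn 21.3
h-.19,.356 [  0.4604  -0.1768   0.356  -51.    ] -> [ 0.0073  0.5299 -0.0008] turn 52.3
h-.19,.224 [  0.4604  -0.1768   0.224  -51.    ] -> [0.007  0.5302 0.1312] turn 52.3
```

View pics/c2.png

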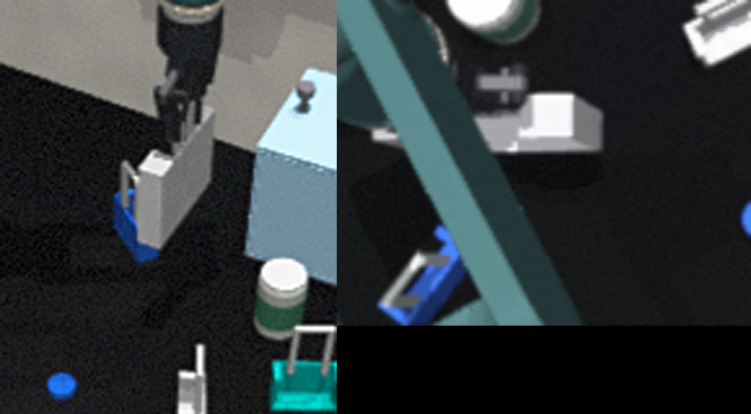

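The large tray hangs straight in the fingers (scene crop, about (315,100) in the full image), well above the counter. Next I'll carry it to a point in front of the hook's tip.

Emit:
apply_moves(rows=[[[0.002, 0.012, 0], 1], [[0.006, 0.035, 0], 3.5], [[0.012, 0.07, 0], 8], [[0.02, 0.11, 0], 13], [[0.028, 0.155, 0], 18], [[0.033, 0.2, 0], 23], [[0.036, 0.245, 0], 28], [[0.036, 0.29, 0], 33], [[0.034, 0.335, 0], 38], [[0.03, 0.38, 0], 43], [[0.024, 0.42, 0], 47], [[0.018, 0.455, 0], 50]])

```text
time: 7.68
tool_pos: [0.4682, -0.1037, 0.3541]
ee_rot: [-0.001, 0.91, -0.414, -0.0]
force: [1.4, -0.2, -3.2]
finger_gap: 0.0391
```

```bash
python3 mv.py h-.19,.356  h-.19,.224
```

```text
t 7.67 pos [ 0.4682 -0.1037  0.3541] phi -48.9 tilt 0.12 F [ 1.4 -0.2 -3.2] gap 0.0391
in hook frame -0.242 0.052
h-.19,.356 [  0.4604  -0.1768   0.356  -51.    ] -> [ 0.05    0.0539 -0.002 ] turn 2.1
h-.19,.224 [  0.4604  -0.1768   0.224  -51.    ] -> [0.0502 0.0541 0.13  ] turn 2.1
```

Emit:
apply_moves(rows=[[[0.015, 0.018, 0], 1], [[0.03, 0.036, 0.005], 2.1], [[0.042, 0.048, 0.02], 2.1], [[0.05, 0.054, 0.04], 2.1], [[0.05, 0.054, 0.065], 2.1], [[0.05, 0.054, 0.09], 2.1], [[0.05, 0.054, 0.11], 2.1], [[0.05, 0.054, 0.122], 2.1], [[0.05, 0.054, 0.13], 2.1], [[0.05, 0.054, 0.13], 2.1]])

```text
time: 8.93
tool_pos: [0.4602, -0.1766, 0.2236]
ee_rot: [-0.001, 0.903, -0.43, -0.001]
force: [0.2, -0.0, -2.2]
finger_gap: 0.0388
```

```bash
python3 mv.py h-.19,.224 h-.013,.224 h-.013,.199
python3 - <<'E'
from h import *
s=robot.get_image('scene');t=robot.get_image('top')
cv2.imwrite('pics/s3.png',s);cv2.imwrite('pics/t3.png',t)
a=cv2.resize(s[190:350,200:340],(490,560),interpolation=2);b=cv2.resize(t[150:290,370:490],(480,560),interpolation=2)
cv2.imwrite('pics/c3.png',cv2.resize(np.hstack([a,b]),None,fx=.82,fy=.82))
E
```

```text
t 8.93 pos [ 0.4602 -0.1766  0.2236] phi -51.0 tilt 0.14 F [ 0.2 -0.  -2.2] gap 0.0388
in hook frame -0.1904 -0.0
h-.19,.224 [  0.4604  -0.1768   0.224  -51.    ] -> [ 0.0004 -0.     -0.0004] turn 0.0
h-.013,.224 [  0.5718  -0.3144   0.224  -51.    ] -> [ 0.1774  0.     -0.0008] turn 0.0
h-.013,.199 [  0.5718  -0.3144   0.199  -51.    ] -> [1.774e-01 1.000e-04 2.420e-02] turn 0.0
```

View pics/c3.png

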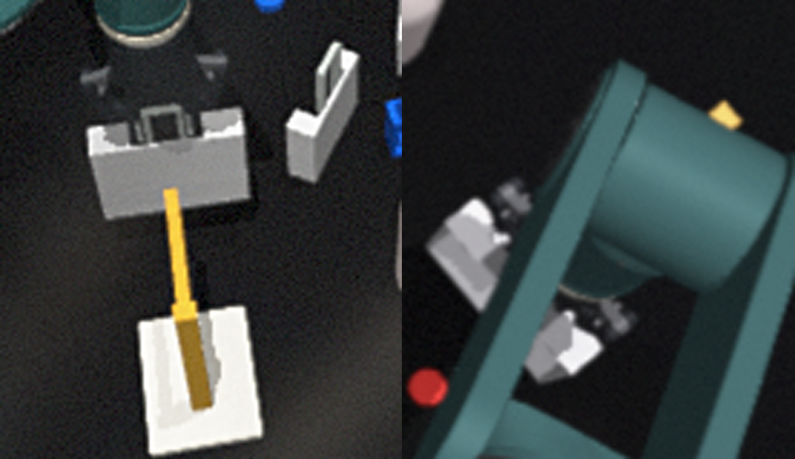

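```bash
cat > chk.py <<'E'
import sys
from fit2 import *
def run(img,k,p0,z,w,body=True,n='scene'):
    im=cv2.imread(img) if isinstance(img,str) else img
    x0,y0,x1,y1=w; c=im[y0:y1,x0:x1].astype(float); m=np.clip((c.mean(2)-45)/65,0,1); m[(c.max(2)-c.min(2))>60]=0
    if z is None:
        p,f=fit(M[k][:6] if body else M[k],p0,[(n,m,w)])
    else:
        b=[q+np.array([0,0,z]) for q in (M[k][:6] if body else M[k])]
        p,f=fit(b,p0,[(n,m,w)])
    d=p[:2]-np.array([.580,-.3245]);a=np.radians(-51)
    print(k,n,p.round(4),np.degrees(p[2]).round(1),'hookframe',(d@[np.cos(a),np.sin(a)]).round(4),(d@[-np.sin(a),np.cos(a)]).round(4),round(f,1)); return p
E
python3 - <<'E'
from chk import *
run('pics/s3.png','large',[.4602,-.1766,-.89],.0676,(226,222,292,268))
run('pics/s3.png','large',[.4602,-.1766,-.89,.0676],None,(226,222,292,268))
E
```

```text
large scene [ 0.4594 -0.1756 -0.8893] -51.0 hookframe -0.1916 -0.0 146.2
large scene [ 0.4651 -0.1817 -0.8902  0.0802] -51.0 hookframe -0.1833 0.0006 139.5
```

Emit:
apply_moves(rows=[[[0.006, 0, 0], 0], [[0.018, 0, 0], 0], [[0.036, 0, 0], 0], [[0.056, 0, 0], 0], [[0.076, 0, 0], 0], [[0.096, 0, 0], 0], [[0.112, 0, 0], 0], [[0.124, 0, 0], 0], [[0.13, 0, 0], 0], [[0.13, 0, 0], 0]])

```text
time: 10.28
tool_pos: [0.5426, -0.2779, 0.2242]
ee_rot: [-0.001, 0.903, -0.43, -0.0]
force: [0.2, 0.9, -3.7]
finger_gap: 0.0387
```

```bash
python3 mv.py  h-.013,.224 h-.013,.199
python3 - <<'E'
from h import *
s=robot.get_image('scene')
cv2.imwrite('pics/s4.png',s)
cv2.imwrite('pics/c4.png',cv2.resize(s[220:350,215:325],(550,650),interpolation=2)[:600])
E
```

```text
t 10.28 pos [ 0.5426 -0.2779  0.2242] phi -51.0 tilt 0.11 F [ 0.2  0.9 -3.7] gap 0.0387
in hook frame -0.0597 0.0003
h-.013,.224 [  0.5718  -0.3144   0.224  -51.    ] -> [0.0467 0.0003 0.0002] turn 0.0
h-.013,.199 [  0.5718  -0.3144   0.199  -51.    ] -> [0.0468 0.0003 0.0252] turn 0.0
```

View pics/c4.png

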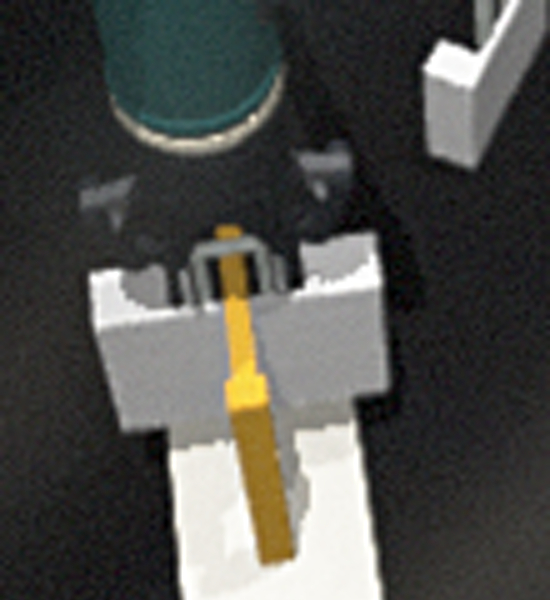

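The hook arm passes through the middle of the loop (crop ≈ (235,270)). I'll push the tray back and then lower it.

Emit:
apply_moves(rows=[[[0.005, 0, 0], 0], [[0.014, 0, 0], 0], [[0.024, 0, 0.004], 0], [[0.034, 0, 0.008], 0], [[0.042, 0, 0.012], 0], [[0.046, 0, 0.016], 0], [[0.047, 0, 0.019], 0], [[0.047, 0, 0.019], 0]])

```text
time: 11.32
tool_pos: [0.5716, -0.3137, 0.2047]
ee_rot: [-0.001, 0.903, -0.43, -0.001]
force: [0.3, -0.1, -3.7]
finger_gap: 0.0391
```

Emit:
apply_moves(rows=[[[0, 0, 0.002], 0], [[0, 0, 0.004], 0], [[0, 0, 0.0055], 0], [[0, 0, 0.0065], 0], [[0, 0, 0.0065], 0]])

```text
time: 11.95
tool_pos: [0.5716, -0.3136, 0.1988]
ee_rot: [-0.001, 0.903, -0.43, -0.001]
force: [-1.2, 1.5, 3.5]
finger_gap: 0.039
```

Emit:
apply_moves(rows=[[[0, 0, -0.001], 0], [[0, 0, -0.001], 0]])

```text
time: 12.2
tool_pos: [0.5717, -0.3137, 0.1997]
ee_rot: [-0.001, 0.903, -0.43, -0.001]
force: [0.4, -0.4, -2.3]
finger_gap: 0.0388
```

Emit:
apply_moves(rows=[[[0, 0, 0], 0], [[0, 0, 0], 0], [[0, 0, 0], 0], [[0, 0, 0], 0], [[0, 0, 0], 0]], gripper=0.066)

```text
time: 12.82
tool_pos: [0.5717, -0.3138, 0.1997]
ee_rot: [-0.001, 0.903, -0.43, -0.001]
force: [-0.2, -0.4, 0.0]
finger_gap: 0.0659
```

```bash
python3 mv.py  h-.013,.30
python3 - <<'E'
from h import *
s=robot.get_image('scene')
cv2.imwrite('pics/s5.png',s)
cv2.imwrite('pics/c5.png',cv2.resize(s[220:350,215:325],(550,650),interpolation=2)[:600])
E
```

```text
t 12.82 pos [ 0.5717 -0.3138  0.1997] phi -51.0 tilt 0.13 F [-0.2 -0.4  0. ] gap 0.0659
in hook frame -0.0136 0.0003
h-.013,.30 [  0.5718  -0.3144   0.3    -51.    ] -> [ 0.0004  0.0002 -0.1003] turn 0.0
```

View pics/c5.png

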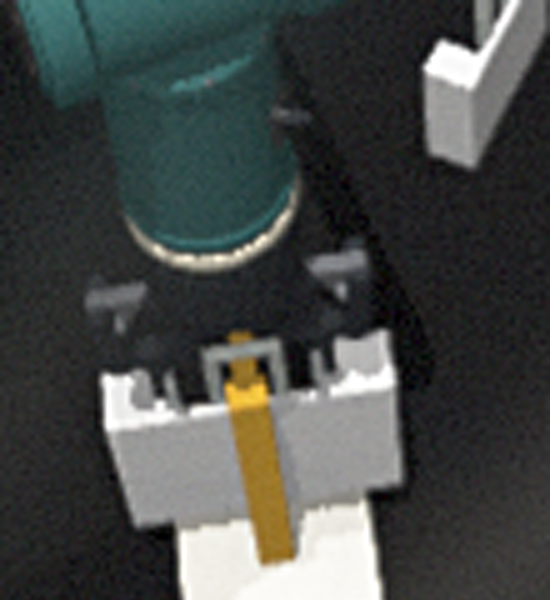

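Released: the large tray hangs on the arm, the post is in front of its back face as seen from this camera, and the fingers are clear of the loop. I'll raise the arm and head for the medium tray.

Emit:
apply_moves(rows=[[[0, 0, -0.005], 0], [[0, 0, -0.02], 0], [[0, 0, -0.05], 0], [[0, 0, -0.09], 0], [[0, 0, -0.12], 0], [[0, 0, -0.12], 0]])

```text
time: 13.62
tool_pos: [0.5732, -0.3151, 0.324]
ee_rot: [-0.0, 0.903, -0.43, 0.003]
force: [0.8, -0.8, -0.6]
finger_gap: 0.0661
```

```bash
python3 mv.py  .5363,.0097,.30,5.8 .5363,.0097,.140,5.8
python3 - <<'E'
from chk import *
s=robot.get_image('scene')
cv2.imwrite('pics/s6.png',s)
cv2.imwrite('pics/c6.png',cv2.resize(s[220:350,215:325],(550,650),interpolation=2)[:600])
E
```

```text
t 13.62 pos [ 0.5732 -0.3151  0.324 ] phi -51.0 tilt 0.36 F [ 0.8 -0.8 -0.6] gap 0.0661
in hook frame -0.0116 0.0007
.5363,.0097,.30,5.8 [0.5363 0.0097 0.3    5.8   ] -> [-0.2756 -0.1757  0.0232] turn -56.8
.5363,.0097,.140,5.8 [0.5363 0.0097 0.14   5.8   ] -> [-0.2765 -0.1752  0.1832] turn -56.8
```

View pics/c6.png

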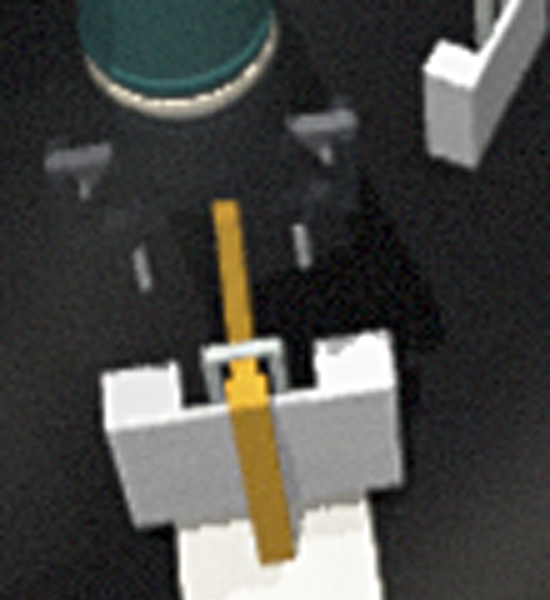

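Emit:
apply_moves(rows=[[[-0.02, -0.013, 0], -5], [[-0.06, -0.04, 0], -13], [[-0.105, -0.067, 0], -22], [[-0.15, -0.095, 0], -31], [[-0.195, -0.124, 0], -40], [[-0.235, -0.15, 0.005], -49], [[-0.265, -0.168, 0.02], -56.8], [[-0.276, -0.1755, 0.05], -56.8], [[-0.276, -0.1755, 0.08], -56.8], [[-0.276, -0.1755, 0.105], -56.8], [[-0.276, -0.1755, 0.115], -56.8], [[-0.276, -0.1755, 0.115], -56.8]], gripper=0.085)

```text
time: 15.18
tool_pos: [0.5345, 0.0105, 0.2059]
ee_rot: [-0.0, 0.999, 0.051, 0.0]
force: [0.8, 0.6, 1.3]
finger_gap: 0.0847
```

```bash
python3 mv.py .5363,.0097,.140,5.8;  python3 - <<'E'
from h import *
s=robot.get_image('scene');t=robot.get_image('top')
cv2.imwrite('pics/s7.png',s);cv2.imwrite('pics/t7.png',t)
a=cv2.resize(s[150:350,215:345],(364,560),interpolation=2);b=cv2.resize(t[170:260,285:385],(622,560),interpolation=2)
cv2.imwrite('pics/c7.png',cv2.resize(np.hstack([a,b]),None,fx=.8,fy=.8))
E
```

```text
t 15.18 pos [0.5345 0.0105 0.2059] phi 5.8 tilt 0.05 F [0.8 0.6 1.3] gap 0.0847
in hook frame -0.289 0.1754
.5363,.0097,.140,5.8 [0.5363 0.0097 0.14   5.8   ] -> [0.0017 0.001  0.0659] turn 0.0
```

View pics/c7.png

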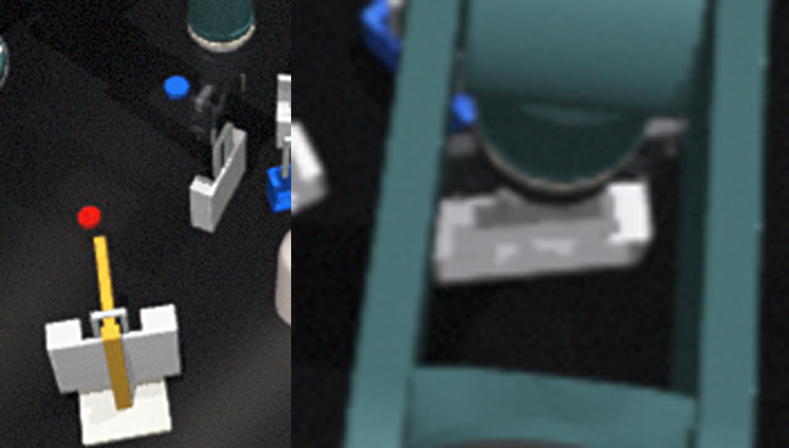

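The gripper straddles the medium tray's loop and the large tray hangs square on the hook. I'll descend.

Emit:
apply_moves(rows=[[[0.002, 0.001, 0.015], 0], [[0.002, 0.001, 0.03], 0], [[0.002, 0.001, 0.045], 0], [[0.002, 0.001, 0.06], 0], [[0.002, 0.001, 0.066], 0], [[0.002, 0.001, 0.066], 0]])

```text
time: 16.02
tool_pos: [0.5377, 0.0096, 0.1407]
ee_rot: [-0.0, 0.999, 0.051, 0.001]
force: [0.6, -0.4, 0.3]
finger_gap: 0.0848
```

Emit:
apply_moves(rows=[[[0, 0, 0], 0], [[0, 0, 0], 0], [[0, 0, 0], 0], [[0, 0, 0], 0], [[0, 0, 0], 0], [[0, 0, 0], 0]], gripper=0.036)

```text
time: 16.77
tool_pos: [0.5381, 0.0099, 0.1413]
ee_rot: [-0.0, 0.999, 0.051, 0.002]
force: [-0.9, 2.0, 6.1]
finger_gap: 0.045
```

Emit:
apply_moves(rows=[[[0, 0, -0.004], 0], [[0, 0, -0.012], 0], [[0, 0, -0.025], 0], [[0, 0, -0.045], 0], [[0, 0, -0.07], 0], [[0, 0, -0.1], 0], [[0, 0, -0.13], 0], [[0, 0, -0.16], 0], [[0, 0, -0.185], 0], [[0, 0, -0.195], 0], [[0, 0, -0.2], 0]])

```text
time: 18.15
tool_pos: [0.5372, 0.0097, 0.3416]
ee_rot: [-0.0, 0.999, 0.051, 0.002]
force: [-0.4, 0.7, -2.4]
finger_gap: 0.0451
```

```bash
python3 mv.py h-.19,.341 h-.19,.224
```

```text
t 18.15 pos [0.5372 0.0097 0.3416] phi 5.8 tilt 0.23 F [-0.4  0.7 -2.4] gap 0.0451
in hook frame -0.2867 0.177
h-.19,.341 [  0.4604  -0.1768   0.341  -51.    ] -> [-0.0952  0.1778  0.0002] turn 56.8
h-.19,.224 [  0.4604  -0.1768   0.224  -51.    ] -> [-0.0957  0.1778  0.1172] turn 56.8
```

Emit:
apply_moves(rows=[[[-0.004, 0.006, 0], 3], [[-0.012, 0.02, 0], 9], [[-0.024, 0.042, 0], 16], [[-0.038, 0.068, 0], 24], [[-0.052, 0.095, 0], 32], [[-0.066, 0.122, 0], 40], [[-0.08, 0.148, 0], 47], [[-0.09, 0.166, 0], 53], [[-0.095, 0.175, 0.01], 56.8], [[-0.0955, 0.178, 0.03], 56.8], [[-0.0955, 0.178, 0.05], 56.8], [[-0.0955, 0.178, 0.07], 56.8]])

```text
time: 19.65
tool_pos: [0.4597, -0.1767, 0.2696]
ee_rot: [-0.001, 0.903, -0.431, 0.001]
force: [0.6, 0.2, -2.8]
finger_gap: 0.045
```

```bash
python3 mv.py h-.19,.224 h-.075,.224
```

```text
t 19.65 pos [ 0.4597 -0.1767  0.2696] phi -51.0 tilt 0.15 F [ 0.6  0.2 -2.8] gap 0.045
in hook frame -0.1905 -0.0005
h-.19,.224 [  0.4604  -0.1768   0.224  -51.    ] -> [ 0.0005 -0.0004  0.0457] turn -0.0
h-.075,.224 [  0.5328  -0.2662   0.224  -51.    ] -> [ 0.1155 -0.0004  0.0457] turn -0.0
```

Emit:
apply_moves(rows=[[[0, 0, 0.015], 0], [[0, 0, 0.03], 0], [[0.002, 0, 0.04], 0], [[0.008, 0, 0.044], 0], [[0.02, 0, 0.044], 0], [[0.036, 0, 0.044], 0], [[0.054, 0, 0.044], 0], [[0.072, 0, 0.044], 0], [[0.09, 0, 0.044], 0], [[0.104, 0, 0.044], 0], [[0.112, 0, 0.044], 0], [[0.114, 0, 0.044], 0]])

```text
time: 21.15
tool_pos: [0.5317, -0.2655, 0.2255]
ee_rot: [-0.001, 0.903, -0.431, 0.0]
force: [0.2, 0.5, -2.5]
finger_gap: 0.0447
```

```bash
python3 mv.py h-.075,.203 h-.024,.203;  python3 - <<'E'
from h import *
s=robot.get_image('scene')
cv2.imwrite('pics/s8.png',s)
cv2.imwrite('pics/c8.png',cv2.resize(s[220:350,215:325],(550,650),interpolation=2)[:600])
E
```

```text
t 21.15 pos [ 0.5317 -0.2655  0.2255] phi -51.0 tilt 0.14 F [ 0.2  0.5 -2.5] gap 0.0447
in hook frame -0.0763 -0.0005
h-.075,.203 [  0.5328  -0.2662   0.203  -51.    ] -> [ 0.0013 -0.0004  0.0225] turn -0.0
h-.024,.203 [  0.5649  -0.3058   0.203  -51.    ] -> [ 0.0523 -0.0004  0.0225] turn -0.0
```

View pics/c8.png

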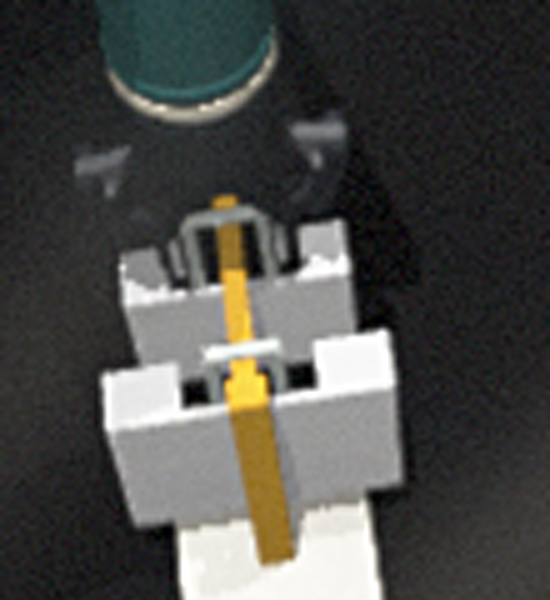

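The arm is through the medium loop, which is centred in front of the large one. I'll lower it to 4 mm above the arm, then move it back into the hollow.

Emit:
apply_moves(rows=[[[0, 0, 0.006], 0], [[0.001, 0, 0.013], 0], [[0.001, 0, 0.019], 0], [[0.001, 0, 0.0225], 0], [[0.006, 0, 0.0225], 0], [[0.014, 0, 0.0225], 0], [[0.023, 0, 0.0225], 0], [[0.032, 0, 0.0225], 0], [[0.04, 0, 0.0225], 0], [[0.045, 0, 0.0225], 0], [[0.046, 0, 0.0225], 0]])

```text
time: 22.58
tool_pos: [0.5607, -0.3014, 0.2029]
ee_rot: [-0.001, 0.903, -0.431, 0.0]
force: [-0.1, 1.1, -2.2]
finger_gap: 0.0453
```

```bash
python3 mv.py h-.024,.203 h-.024,.198;  python3 - <<'E'
from h import *
s=robot.get_image('scene')
cv2.imwrite('pics/s9.png',s)
cv2.imwrite('pics/c9.png',cv2.resize(s[250:320,220:310],(770,600),interpolation=2)[:600])
E
```

```text
t 22.57 pos [ 0.5607 -0.3014  0.2029] phi -51.0 tilt 0.14 F [-0.1  1.1 -2.2] gap 0.0453
in hook frame -0.0301 -0.0004
h-.024,.203 [  0.5649  -0.3058   0.203  -51.    ] -> [ 0.0061 -0.0004 -0.0001] turn -0.0
h-.024,.198 [  0.5649  -0.3058   0.198  -51.    ] -> [ 0.0061 -0.0004  0.0049] turn -0.0
```

View pics/c9.png

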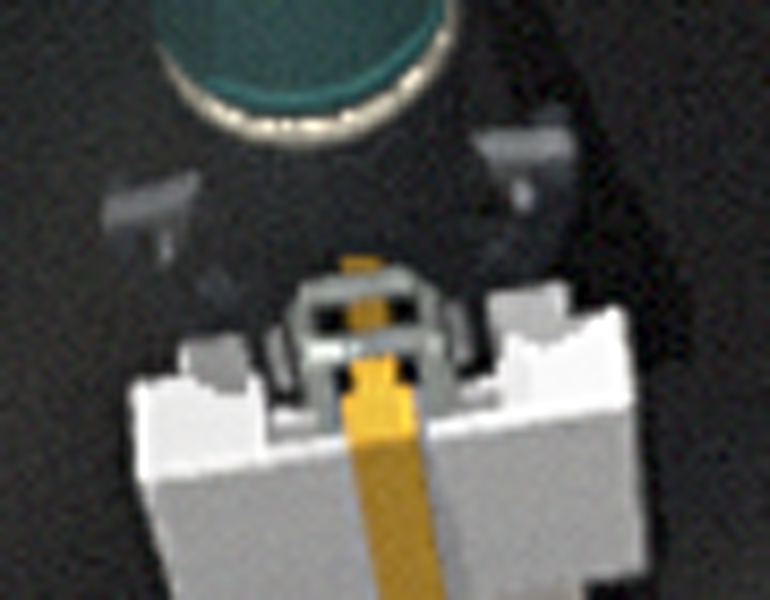

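Run:
```python
from h import *
a=np.radians(-51);H=np.array([.58,-.3245])
def P(hx,z): return [*(H+hx*np.array([np.cos(a),np.sin(a)])),z]
for hx,z in[(-.011,.209),(-.013,.209),(-.015,.209),(-.017,.209),(-.03,.213),(-.032,.213),(-.034,.213)]: print(hx,((proj('scene',P(hx,z))[0]-[220,250])*[770/90,600/70]).round(0))
```

```text
-0.011 [369. 354.]
-0.013 [369. 348.]
-0.015 [368. 342.]
-0.017 [368. 336.]
-0.03 [362. 291.]
-0.032 [362. 285.]
-0.034 [361. 279.]
```

Emit:
apply_moves(rows=[[[0.002, 0, 0], 0], [[0.004, 0, 0.001], 0], [[0.006, 0, 0.002], 0], [[0.007, 0, 0.003], 0], [[0.007, 0, 0.003], 0]])

```text
time: 23.25
tool_pos: [0.565, -0.3067, 0.1997]
ee_rot: [-0.001, 0.903, -0.431, 0.0]
force: [0.7, -0.5, -2.1]
finger_gap: 0.045
```

Emit:
apply_moves(rows=[[[0, 0, 0.0005], 0], [[0, 0, 0.001], 0], [[0, 0, 0.0015], 0], [[0, 0, 0.0015], 0]])

```text
time: 23.75
tool_pos: [0.5649, -0.3066, 0.1982]
ee_rot: [-0.001, 0.903, -0.431, 0.0]
force: [0.1, 0.5, -1.9]
finger_gap: 0.0451
```

```bash
python3 mv.py h-.024,.198;  python3 - <<'E'
from h import *
s=robot.get_image('scene')
cv2.imwrite('pics/s10.png',s)
cv2.imwrite('pics/c10.png',cv2.resize(s[250:320,220:310],(770,600),interpolation=2)[:600])
E
```

```text
t 23.75 pos [ 0.5649 -0.3066  0.1982] phi -51.0 tilt 0.14 F [ 0.1  0.5 -1.9] gap 0.0451
in hook frame -0.0234 -0.0005
h-.024,.198 [  0.5649  -0.3058   0.198  -51.    ] -> [-0.0006 -0.0005  0.0002] turn -0.0
```

View pics/c10.png

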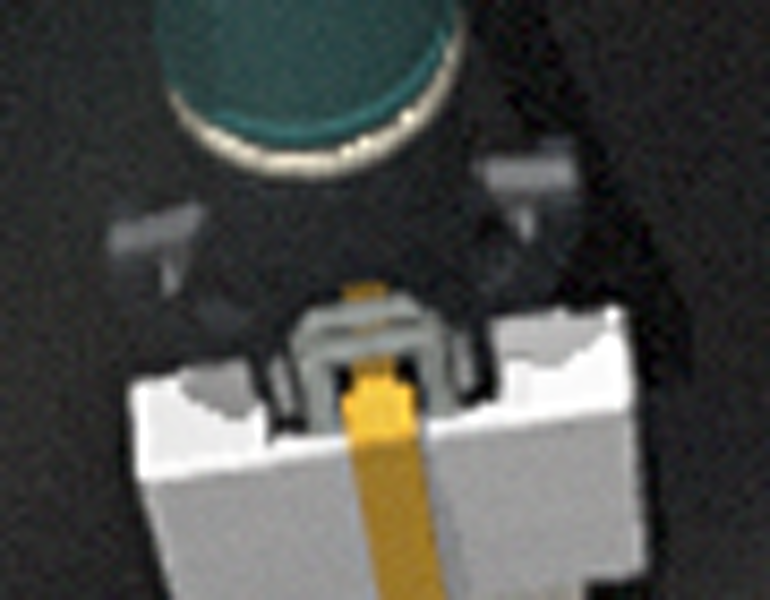

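Emit:
apply_moves(rows=[[[0, 0, 0.0007], 0], [[0, 0, 0.0015], 0], [[0, 0, 0.0015], 0]])

```text
time: 24.18
tool_pos: [0.5651, -0.3067, 0.1977]
ee_rot: [-0.001, 0.903, -0.431, 0.001]
force: [-1.4, 1.9, 4.8]
finger_gap: 0.045
```

Contact: fz has gone from -1.9 to +4.8 N. I'll ease off a little and release.

Emit:
apply_moves(rows=[[[0, 0, -0.0005], 0], [[0, 0, -0.0005], 0]])

```text
time: 24.42
tool_pos: [0.5651, -0.3067, 0.1979]
ee_rot: [-0.001, 0.903, -0.431, 0.001]
force: [-0.7, 0.4, -1.0]
finger_gap: 0.0451
```

Emit:
apply_moves(rows=[[[0, 0, 0], 0], [[0, 0, 0], 0], [[0, 0, 0], 0], [[0, 0, 0], 0], [[0, 0, 0], 0]], gripper=0.07)

```text
time: 25.05
tool_pos: [0.5651, -0.3068, 0.1979]
ee_rot: [-0.001, 0.903, -0.431, 0.001]
force: [-0.4, 0.4, -0.5]
finger_gap: 0.07
```

Emit:
apply_moves(rows=[[[0, 0, -0.005], 0], [[0, 0, -0.02], 0], [[0, 0, -0.05], 0], [[0, 0, -0.09], 0], [[0, 0, -0.125], 0], [[0, 0, -0.125], 0]])

```text
time: 25.8
tool_pos: [0.5666, -0.3081, 0.328]
ee_rot: [-0.0, 0.903, -0.431, 0.005]
force: [0.6, 0.7, 0.3]
finger_gap: 0.0703
```

```bash
python3 mv.py .5612,.1821,.30,28.4 .5612,.1821,.126,28.4;  python3 - <<'E'
from h import *
s=robot.get_image('scene');t=robot.get_image('top')
cv2.imwrite('pics/s11.png',s);cv2.imwrite('pics/t11.png',t)
cv2.imwrite('pics/c11.png',cv2.resize(s[250:320,220:310],(770,600),interpolation=2)[:600])
cv2.imwrite('pics/c11b.png',cv2.resize(t[170:290,230:370],(700,600),interpolation=2)[:600])
E
```

```text
t 25.8 pos [ 0.5666 -0.3081  0.328 ] phi -51.0 tilt 0.55 F [0.6 0.7 0.3] gap 0.0703
in hook frame -0.0212 -0.0001
.5612,.1821,.30,28.4 [ 0.5612  0.1821  0.3    28.4   ] -> [-0.3846 -0.3041  0.0264] turn -79.4
.5612,.1821,.126,28.4 [ 0.5612  0.1821  0.126  28.4   ] -> [-0.386  -0.3033  0.2004] turn -79.4
```

View pics/c11.png

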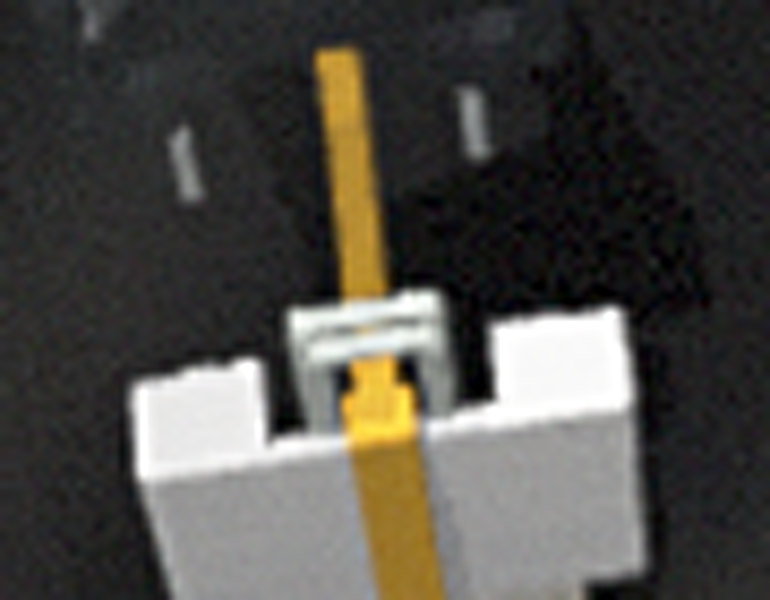

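View pics/c11b.png

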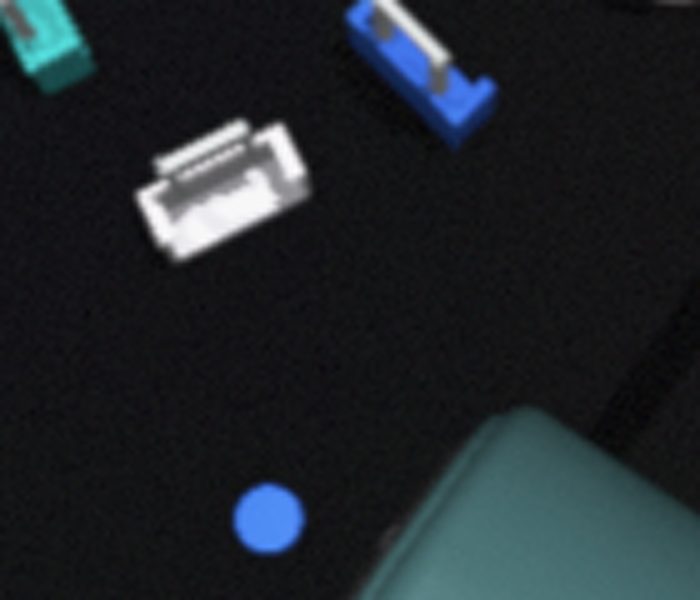

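Run:
```python
from chk import *
s=cv2.imread('pics/scene0.png'); s[205:,338:]=0; s[:178,:334]=0
def sm(im,w):
    x0,y0,x1,y1=w; c=im[y0:y1,x0:x1].astype(float); m=np.clip((c.mean(2)-45)/65,0,1); m[(c.max(2)-c.min(2))>60]=0; return m
t=cv2.imread('pics/t11.png')
w1=(330,170,356,205);w2=(252,188,297,227)
for o in([('scene',sm(s,w1),w1)],[('top',sm(t,w2),w2)],[('scene',sm(s,w1),w1),('top',sm(t,w2),w2)]):
    p,f=fit(M['small'],[.561,.182,.48],o); print(p.round(4),np.degrees(p[2]),f)
```

```text
[0.5613 0.184  0.5307] 30.406090246603583 12.650178879766317
[0.5604 0.1813 0.4753] 27.229910964648862 42.01579574537786
[0.5609 0.1823 0.5003] 28.662959288976268 65.77242480702688
```

Emit:
apply_moves(rows=[[[-0.02, -0.015, 0], -4], [[-0.055, -0.042, 0], -11], [[-0.095, -0.075, 0], -19], [[-0.138, -0.109, 0], -28], [[-0.181, -0.143, 0], -37], [[-0.224, -0.177, 0], -46], [[-0.267, -0.211, 0], -55], [[-0.31, -0.245, 0], -64], [[-0.347, -0.274, 0], -72], [[-0.374, -0.295, 0.01], -79.4], [[-0.385, -0.3035, 0.03], -79.4], [[-0.385, -0.3035, 0.06], -79.4]], gripper=0.085)

```text
time: 27.4
tool_pos: [0.5583, 0.1847, 0.2631]
ee_rot: [-0.0, 0.969, 0.246, 0.002]
force: [-0.7, 0.8, -1.0]
finger_gap: 0.0853
```

```bash
python3 mv.py .5612,.1822,.190,28.5 .5612,.1822,.126,28.5
```

```text
t 27.4 pos [0.5583 0.1847 0.2631] phi 28.5 tilt 0.17 F [-0.7  0.8 -1. ] gap 0.0853
in hook frame -0.4094 0.3036
.5612,.1822,.190,28.5 [ 0.5612  0.1822  0.19   28.5   ] -> [0.0011 0.0035 0.0731] turn 0.0
.5612,.1822,.126,28.5 [ 0.5612  0.1822  0.126  28.5   ] -> [0.0009 0.0035 0.1371] turn 0.0
```

Emit:
apply_moves(rows=[[[0.001, 0.0035, 0.015], 0], [[0.001, 0.0035, 0.035], 0], [[0.001, 0.0035, 0.055], 0], [[0.001, 0.0035, 0.068], 0], [[0.001, 0.0035, 0.073], 0], [[0.001, 0.0035, 0.073], 0]])

```text
time: 28.15
tool_pos: [0.5612, 0.182, 0.1901]
ee_rot: [-0.0, 0.969, 0.246, 0.001]
force: [-0.1, 0.3, 0.5]
finger_gap: 0.0852
```

```bash
python3 mv.py .5612,.1822,.126,28.5
python3 - <<'E'
from h import *
s=robot.get_image('scene');t=robot.get_image('top')
a=cv2.resize(s[140:240,290:410],(480,400),interpolation=2);b=cv2.resize(t[160:250,230:320],(400,400),interpolation=2)
cv2.imwrite('pics/c12.png',cv2.resize(np.hstack([a,b]),None,fx=.9,fy=.9))
E
```

```text
t 28.15 pos [0.5612 0.182  0.1901] phi 28.5 tilt 0.17 F [-0.1  0.3  0.5] gap 0.0852
in hook frame -0.4055 0.3042
.5612,.1822,.126,28.5 [ 0.5612  0.1822  0.126  28.5   ] -> [-0.0001 -0.0002  0.0641] turn -0.0
```

View pics/c12.png

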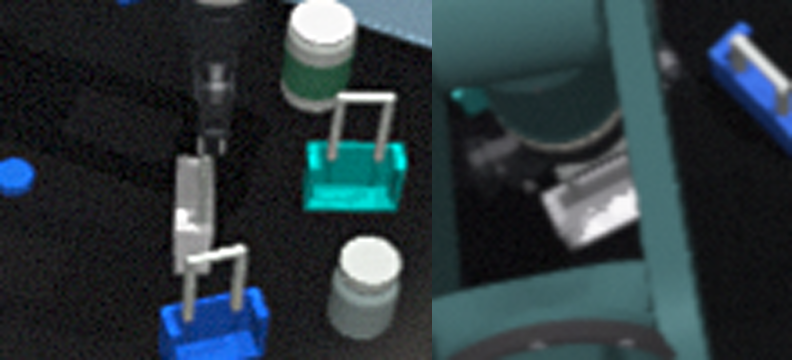

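The gripper is above the grey small tray (scene ≈ (343,185)). This is the aluminium one: the look-alikes at scene (349,232) and (322,127) are blue, and the one at (388,188) is turquoise. I'll descend and grip.

Emit:
apply_moves(rows=[[[0, 0, 0.015], 0], [[0, 0, 0.03], 0], [[0, 0, 0.045], 0], [[0, 0, 0.058], 0], [[0, 0, 0.064], 0], [[0, 0, 0.064], 0]])

```text
time: 29.0
tool_pos: [0.5616, 0.1822, 0.1262]
ee_rot: [-0.0, 0.969, 0.246, 0.002]
force: [-0.0, 0.4, -0.8]
finger_gap: 0.085
```

Emit:
apply_moves(rows=[[[0, 0, 0], 0], [[0, 0, 0], 0], [[0, 0, 0], 0], [[0, 0, 0], 0], [[0, 0, 0], 0], [[0, 0, 0], 0]], gripper=0.042)

```text
time: 29.75
tool_pos: [0.562, 0.1826, 0.1269]
ee_rot: [-0.0, 0.969, 0.246, 0.002]
force: [-1.0, 2.4, 5.1]
finger_gap: 0.0509
```

Emit:
apply_moves(rows=[[[0, 0, -0.004], 0], [[0, 0, -0.012], 0], [[0, 0, -0.025], 0], [[0, 0, -0.045], 0], [[0, 0, -0.07], 0], [[0, 0, -0.1], 0], [[0, 0, -0.13], 0], [[0, 0, -0.16], 0], [[0, 0, -0.185], 0], [[0, 0, -0.195], 0], [[0, 0, -0.2], 0]])

```text
time: 31.12
tool_pos: [0.561, 0.1822, 0.3273]
ee_rot: [-0.0, 0.969, 0.246, 0.002]
force: [-0.2, 0.8, -2.6]
finger_gap: 0.0512
```

```bash
python3 mv.py .5,.03,.326,0  h-.19,.326 h-.19,.224
python3 - <<'E'
from h import *
s=robot.get_image('scene');t=robot.get_image('top')
a=cv2.resize(s[100:240,290:410],(480,560),interpolation=2);b=cv2.resize(t[140:280,220:320],(400,560),interpolation=2)
cv2.imwrite('pics/c13.png',cv2.resize(np.hstack([a,b]),None,fx=.9,fy=.9))
E
```

```text
t 31.12 pos [0.561  0.1822 0.3273] phi 28.5 tilt 0.28 F [-0.2  0.8 -2.6] gap 0.0512
in hook frame -0.4057 0.3041
.5,.03,.326,0 [0.5   0.03  0.326 0.   ] -> [-0.1263  0.1046  0.0008] turn 28.5
h-.19,.326 [  0.4604  -0.1768   0.326  -51.    ] -> [-0.2597  0.2675  0.0003] turn 79.5
h-.19,.224 [  0.4604  -0.1768   0.224  -51.    ] -> [-0.2602  0.2675  0.1023] turn 79.5
```

View pics/c13.png

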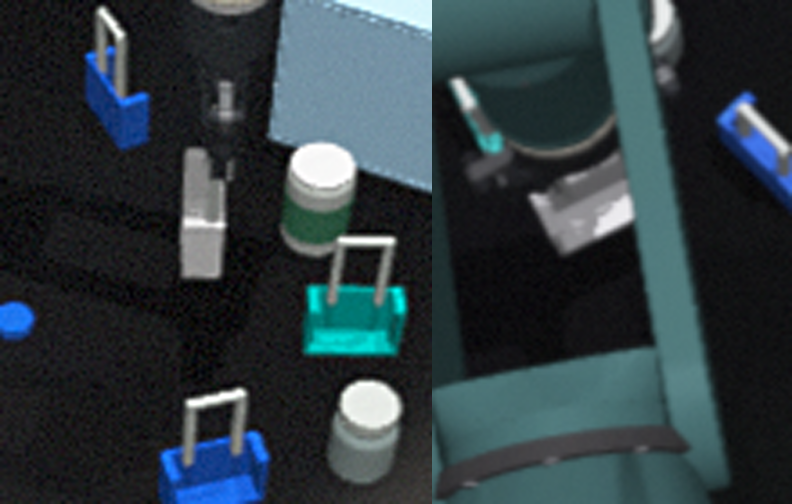

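Emit:
apply_moves(rows=[[[-0.008, 0.007, 0], 3], [[-0.025, 0.022, 0], 9], [[-0.048, 0.045, 0], 16], [[-0.074, 0.071, 0], 24], [[-0.102, 0.1, 0], 32], [[-0.13, 0.13, 0], 40], [[-0.158, 0.16, 0], 48], [[-0.186, 0.19, 0], 56], [[-0.212, 0.217, 0], 64], [[-0.235, 0.241, 0], 71], [[-0.252, 0.258, 0], 77], [[-0.26, 0.2675, 0], 79.5]])

```text
time: 32.72
tool_pos: [0.4589, -0.178, 0.325]
ee_rot: [-0.001, 0.902, -0.433, 0.001]
force: [0.4, 0.7, -0.8]
finger_gap: 0.051
```

```bash
python3 mv.py h-.19,.224 h-.085,.224
```

```text
t 32.73 pos [ 0.4589 -0.178   0.325 ] phi -51.3 tilt 0.17 F [ 0.4  0.7 -0.8] gap 0.051
in hook frame -0.1901 -0.0019
h-.19,.224 [  0.4604  -0.1768   0.224  -51.    ] -> [ 1.00e-04 -1.60e-03  1.01e-01] turn -0.3
h-.085,.224 [  0.5265  -0.2584   0.224  -51.    ] -> [ 0.1051 -0.0021  0.101 ] turn -0.3
```

Emit:
apply_moves(rows=[[[0, -0.002, 0.015], -0.3], [[0, -0.002, 0.04], -0.3], [[0, -0.002, 0.065], -0.3], [[0, -0.002, 0.085], -0.3], [[0.004, -0.002, 0.097], -0.3], [[0.014, -0.002, 0.1], -0.3], [[0.03, -0.002, 0.1], -0.3], [[0.048, -0.002, 0.1], -0.3], [[0.066, -0.002, 0.1], -0.3], [[0.084, -0.002, 0.1], -0.3], [[0.098, -0.002, 0.1], -0.3], [[0.104, -0.002, 0.1], -0.3]])

```text
time: 34.22
tool_pos: [0.5264, -0.2586, 0.2249]
ee_rot: [-0.001, 0.903, -0.43, 0.001]
force: [-0.6, 0.9, -2.0]
finger_gap: 0.0509
```

```bash
python3 mv.py h-.085,.203 h-.037,.203;  python3 - <<'E'
from h import *
s=robot.get_image('scene')
cv2.imwrite('pics/s14.png',s)
cv2.imwrite('pics/c14.png',cv2.resize(s[220:350,215:325],(550,650),interpolation=2)[:600])
E
```

```text
t 34.23 pos [ 0.5264 -0.2586  0.2249] phi -51.0 tilt 0.17 F [-0.6  0.9 -2. ] gap 0.0509
in hook frame -0.085 -0.0002
h-.085,.203 [  0.5265  -0.2584   0.203  -51.    ] -> [-0.     -0.0001  0.0219] turn 0.0
h-.037,.203 [  0.5567  -0.2957   0.203  -51.    ] -> [ 0.048  -0.0001  0.0219] turn 0.0
```

View pics/c14.png

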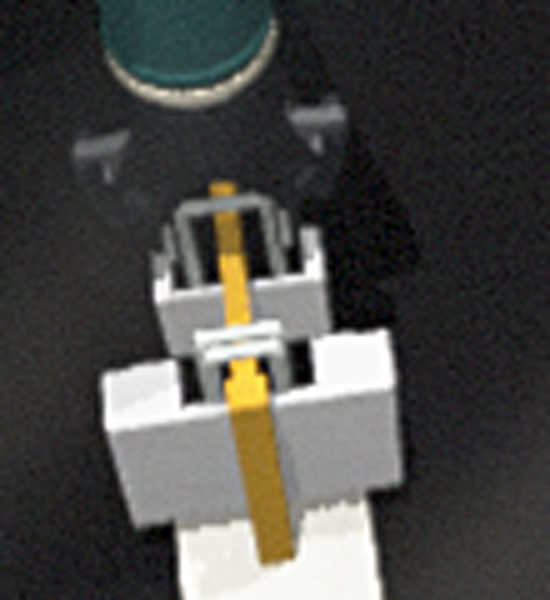

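The arm is through the small loop. I'll lower to 4 mm above the arm and move the tray in.

Emit:
apply_moves(rows=[[[0, 0, 0.006], 0], [[0, 0, 0.013], 0], [[0, 0, 0.019], 0], [[0, 0, 0.022], 0], [[0.004, 0, 0.022], 0], [[0.011, 0, 0.022], 0], [[0.02, 0, 0.022], 0], [[0.029, 0, 0.022], 0], [[0.037, 0, 0.022], 0], [[0.042, 0, 0.022], 0], [[0.043, 0, 0.022], 0]])

```text
time: 35.65
tool_pos: [0.5538, -0.2924, 0.2028]
ee_rot: [-0.001, 0.903, -0.43, 0.001]
force: [0.2, -0.2, -1.0]
finger_gap: 0.0508
```

```bash
python3 mv.py h-.037,.203 h-.037,.198;  python3 - <<'E'
from h import *
s=robot.get_image('scene')
cv2.imwrite('pics/s15.png',s)
cv2.imwrite('pics/c15.png',cv2.resize(s[250:320,220:310],(770,600),interpolation=2)[:600])
a=np.radians(-51);H=np.array([.58,-.3245])
def P(hx,z): return [*(H+hx*np.array([np.cos(a),np.sin(a)])),z]
for hx,z in[(-.015,.209),(-.024,.209),(-.026,.209),(-.041,.213),(-.043,.213)]: print(hx,((proj('scene',P(hx,z))[0]-[220,250])*[770/90,600/70]).round(0))
E
```

```text
t 35.65 pos [ 0.5538 -0.2924  0.2028] phi -51.0 tilt 0.17 F [ 0.2 -0.2 -1. ] gap 0.0508
in hook frame -0.0414 -0.0002
h-.037,.203 [  0.5567  -0.2957   0.203  -51.    ] -> [ 0.0044 -0.0002 -0.0002] turn 0.0
h-.037,.198 [  0.5567  -0.2957   0.198  -51.    ] -> [ 0.0044 -0.0001  0.0048] turn 0.0
-0.015 [368. 342.]
-0.024 [365. 315.]
-0.026 [365. 309.]
-0.041 [359. 258.]
-0.043 [358. 253.]
```

View pics/c15.png

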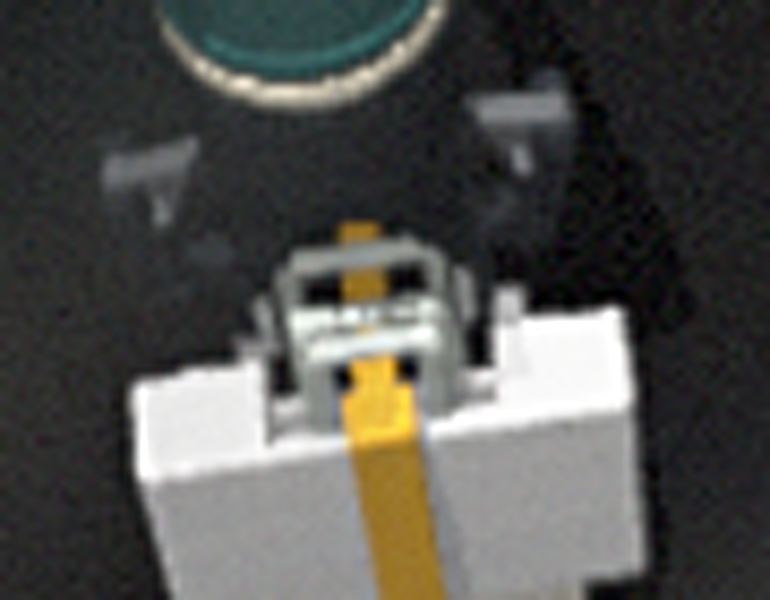

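Emit:
apply_moves(rows=[[[0.002, 0, 0], 0], [[0.004, 0, 0.001], 0], [[0.006, 0, 0.002], 0], [[0.0075, 0, 0.003], 0], [[0.0075, 0, 0.003], 0]])

```text
time: 36.33
tool_pos: [0.5585, -0.2982, 0.1996]
ee_rot: [-0.001, 0.903, -0.43, 0.001]
force: [-0.5, 1.1, -1.3]
finger_gap: 0.051
```

Emit:
apply_moves(rows=[[[0, 0, 0.001], 0], [[0, 0, 0.002], 0], [[0, 0, 0.0025], 0], [[0, 0, 0.0025], 0]])

```text
time: 36.83
tool_pos: [0.5585, -0.2982, 0.1974]
ee_rot: [-0.001, 0.903, -0.43, 0.001]
force: [-1.4, 0.8, -0.2]
finger_gap: 0.0511
```

```bash
python3 mv.py h-.037,.198;  python3 - <<'E'
from h import *
s=robot.get_image('scene')
cv2.imwrite('pics/s16.png',s)
cv2.imwrite('pics/c16.png',cv2.resize(s[250:320,220:310],(770,600),interpolation=2)[:600])
E
```

```text
t 36.83 pos [ 0.5585 -0.2982  0.1974] phi -51.0 tilt 0.17 F [-1.4  0.8 -0.2] gap 0.0511
in hook frame -0.034 -0.0002
h-.037,.198 [  0.5567  -0.2957   0.198  -51.    ] -> [-0.003  -0.0002 -0.0006] turn 0.0
```

View pics/c16.png

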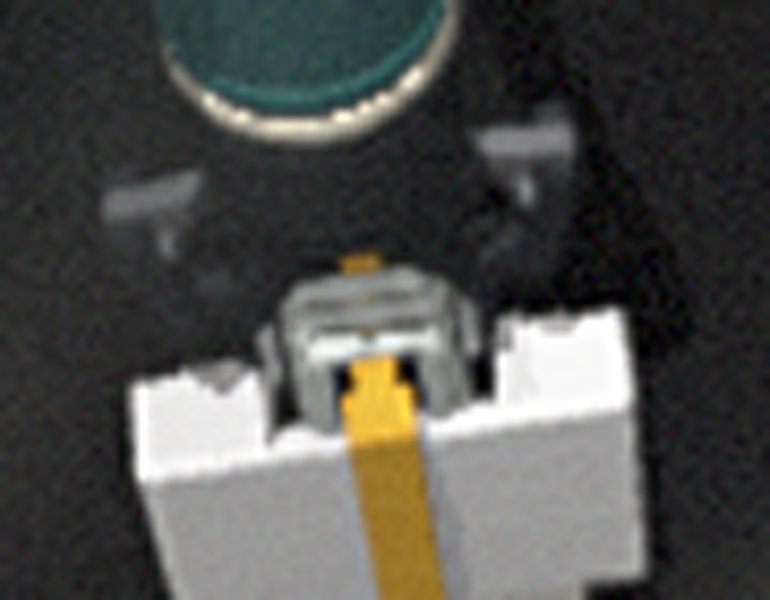

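Emit:
apply_moves(rows=[[[0, 0, 0.0005], 0], [[0, 0, 0.001], 0], [[0, 0, 0.001], 0]])

```text
time: 37.25
tool_pos: [0.5585, -0.2982, 0.1971]
ee_rot: [-0.001, 0.903, -0.43, 0.001]
force: [-2.4, 1.0, 6.1]
finger_gap: 0.0511
```

Emit:
apply_moves(rows=[[[0, 0, -0.0005], 0], [[0, 0, -0.0005], 0]])

```text
time: 37.5
tool_pos: [0.5586, -0.2982, 0.1974]
ee_rot: [-0.001, 0.903, -0.43, 0.001]
force: [-0.1, 0.5, -1.1]
finger_gap: 0.0511
```

Emit:
apply_moves(rows=[[[0, 0, 0], 0], [[0, 0, 0], 0], [[0, 0, 0], 0], [[0, 0, 0], 0], [[0, 0, 0], 0]], gripper=0.072)

```text
time: 38.12
tool_pos: [0.5586, -0.2982, 0.1975]
ee_rot: [-0.001, 0.903, -0.43, 0.001]
force: [0.3, 0.1, 0.9]
finger_gap: 0.0722
```

Emit:
apply_moves(rows=[[[0, 0, -0.005], 0], [[0, 0, -0.02], 0], [[0, 0, -0.05], 0], [[0, 0, -0.09], 0], [[0, 0, -0.125], 0], [[0, 0, -0.125], 0]])

```text
time: 38.88
tool_pos: [0.56, -0.2996, 0.3275]
ee_rot: [-0.001, 0.903, -0.43, 0.005]
force: [0.4, -0.1, -0.1]
finger_gap: 0.0719
```

Emit:
apply_moves(rows=[[[-0.04, 0, 0], 0], [[-0.09, 0, 0], 0], [[-0.15, 0, 0], 0], [[-0.21, 0, 0], 0], [[-0.26, 0, 0], 0], [[-0.28, 0, 0], 0], [[-0.28, 0, 0], 0]])

```text
time: 39.75
tool_pos: [0.3835, -0.0816, 0.3253]
ee_rot: [-0.001, 0.903, -0.43, 0.006]
force: [0.4, -1.4, 0.1]
finger_gap: 0.0719
```

```bash
python3 mv.py;  python3 - <<'E'
from h import *
s=robot.get_image('scene');t=robot.get_image('top')
cv2.imwrite('pics/s17.png',s);cv2.imwrite('pics/t17.png',t)
cv2.imwrite('pics/c17.png',cv2.resize(s[250:320,220:310],(770,600),interpolation=2)[:600])
E
```

```text
t 39.75 pos [ 0.3835 -0.0816  0.3253] phi -50.9 tilt 0.65 F [ 0.4 -1.4  0.1] gap 0.0719
in hook frame -0.3124 0.0001
```

View pics/c17.png

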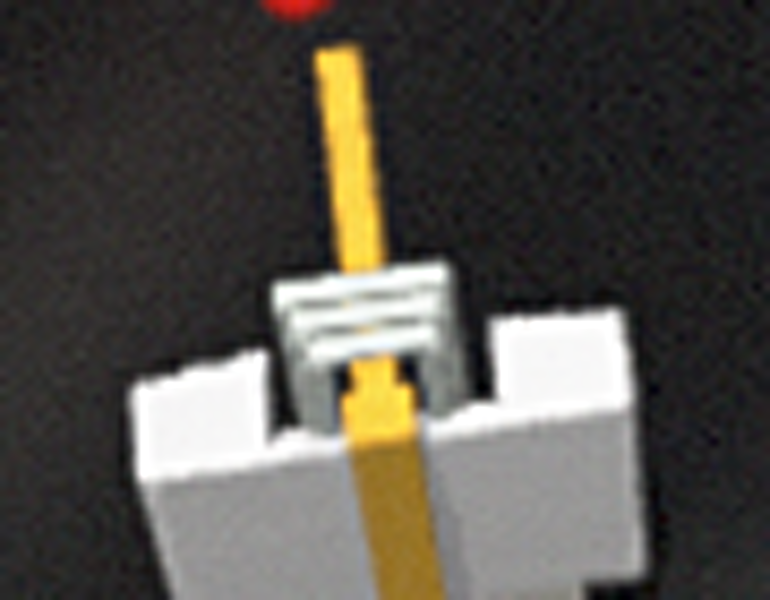

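View pics/t17.png

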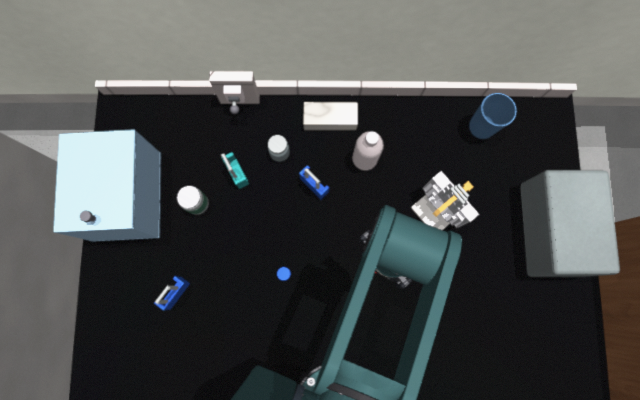

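View pics/s17.png

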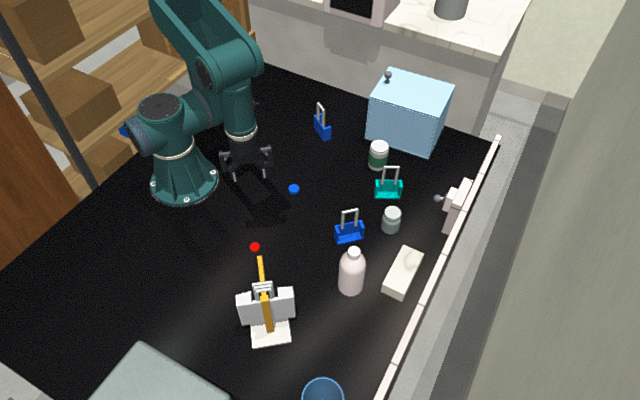

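Run:
```python
from h import *
t=robot.get_image('top'); s=robot.get_image('scene')
cv2.imwrite('pics/c18.png',cv2.resize(t[165:245,400:490],(720,600),interpolation=2)[:600])
old=cv2.imread('pics/s17.png'); d=cv2.absdiff(cv2.GaussianBlur(s,(3,3),0),cv2.GaussianBlur(old,(3,3),0)); print('still diff hook area',d[250:330,220:310].max())
s0=cv2.imread('pics/scene0.png')
for n,(x,y) in dict(bottle=(352,270),jar=(391,218),can=(378,154),cap_a=(293,188),cap_b=(255,247),blue=(349,228),turq=(389,185),blue2=(322,122)).items():
    a=s0[y-25:y+25,x-22:x+22];b=s[y-30:y+30,x-27:x+27]
    r=cv2.matchTemplate(b,a,cv2.TM_CCOEFF_NORMED); print(n,np.array(cv2.minMaxLoc(r)[3])-5,r.max().round(3))
```

```text
still diff hook area 9
bottle [0 0] 0.998
jar [0 0] 0.996
can [0 0] 0.997
cap_a [0 0] 0.822
cap_b [0 0] 0.978
blue [0 0] 0.892
turq [0 0] 0.994
blue2 [0 0] 0.565
```

View pics/c18.png

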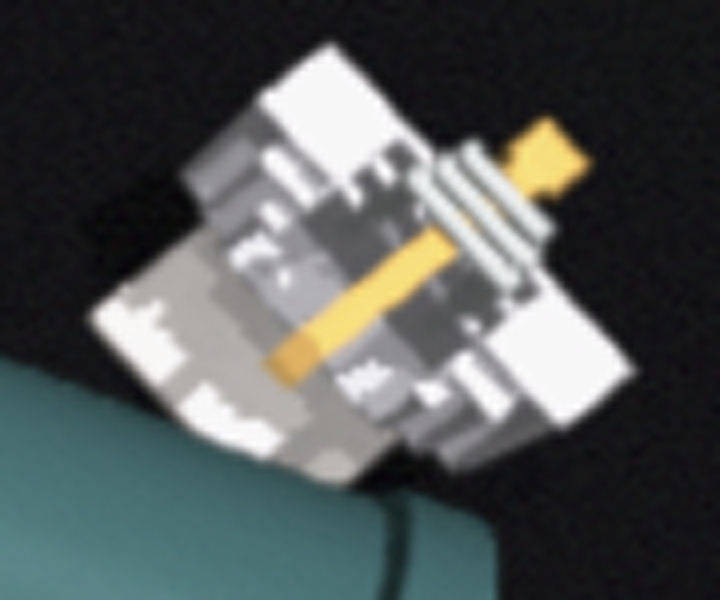

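The top view shows three parallel loop bars near the post (crop ≈ (470,210)), with each smaller tray's rim stepped inside the larger one's. Nothing is moving, so I'll hand in.

```bash
python3 -c "
from bench import robot
print(robot.hand_in())"
```

```text
the job is handed in; nothing more can be done
None
```

All three aluminium trays hang nested on the brass hook, hung in the order large, medium, small, with their open sides towards the tip. I handed the job in at about 40 s of the 72 s allowed; hand-in gave no verdict.

- **How they were hung:** I gripped each tray by the outside of its loop legs, passed the loop over the tip and lowered it until I felt contact. The large loop sits about 15 mm in front of the post, with the others roughly 10 mm apart in front of it.
- **Last checks:** The final pictures show three parallel loop bars and each smaller rim inside the one behind. Two pictures taken just before hand-in showed no movement in the hook area, and the gripper was well clear.
- **Other objects:** The bottle, jar, can, both caps and the look-alikes matched their starting places in the image with no shift. Three of those matches were weak: 0.82 for the blue cap, 0.89 for the nearer blue tray and 0.57 for the far blue tray. I put that down to moved shadows and trays no longer being in those windows.
- **Disagreement:** The two cameras differed by about 3° on the small tray's initial angle. I used the middle value and the grip went normally.

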